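# Open the snapped substrate case and load the spin coater

### The job

Load the spin coater for the next run: pick up the flat pry bar, lever its blade in the notch to pop the case's snap-in lid, then lift the lid off and lay it flat on the bench. Set every tile from the case level and centred on its own pedestal in the coater bowl, then set the round cover on the bowl's rim so that it sits fully seated and level. Leave the pry bar lying on its rubber mat and do not disturb the bottle, beaker and jar.

Things in the scene. Friction and masses are not known exactly. Their poses are not given: they have to be found in the camera images.
- case: Fixed grey storage case, 185 x 91 mm, 85 mm tall, shut by a black lid flush in its top. Origin on the bench; x runs from the notched near end wall (outer face x = -85) to the far end wall (outer face x = 100); y across (outer faces +-45.5). Corner blocks (y +-28 to +-45.5, x -77 to -49, top z = 85) flank the lid's tongue.
- notch (a point): Pry notch: U slot, 28 mm wide, open at the top, in the case's near end wall (8 mm thick). Floor at z = 65, underside of the snapped lid's tongue at z = 73: a gap 8 mm high. This point: in the mouth on the wall's outer face, mid-width, mid-gap (z = 69). x points into the case; under the tongue a blade may go 35 mm deep from the mouth. The floor's outer edge is the fulcrum.
- rail (a point): Middle of the top of the rail inside the case, 14 mm wide, z = 58 above the bench, axes as the case's. Up to four tiles lie on it at x = -46.5, -15.5, 15.5 and 46.5 from here. Side walls' inner faces at y = +-39.5, floor beside the rail 33 mm lower.
- lid: Black snap-in lid, 12 mm thick, about 140 g: main plate 137 x 76 mm (x -47 to 90), tongue 28 mm long (x -75 to -47), 48 mm wide (54 in its lowest 3 mm). Origin on the underside; axes as the case's and right above its origin when snapped in (z = 73). The far end just lies on a ledge (top z = 73).
- lid_tongue (a point): Middle of the tongue's top face (x = -61, z = 12 in the lid's frame). z = 85 snapped in. Two spring balls hold the tongue down with 12 to 18 N; pried up about 7 mm, they push it on and hold it about 9 mm proud (z about 94), so that its 48 mm wide sides can be pinched from above and the lid lifted out.
- bar: Loose flat pry bar, 170 mm long, 120 g, on the mat: grey handle 115 x 16 mm, 14 mm high (x -70 to 45), steel blade 16 mm wide, 3 mm thick (x 45 to 100, z 5.5 to 8.5). Origin on the handle's underside near the balance point; x points to the blade tip, z up.
- bar_tip (a point): Middle of the blade's tip end, 100 mm ahead of the bar's origin and 7 mm above its underside.
- mat: Fixed black rubber mat, 110 (x) x 250 (y) mm, 3 mm thick, where the bar belongs. Origin under its centre, on the bench.
- coater: Fixed black spin coater, a round drum 180 mm in diameter and 112 mm tall with an aluminium bowl on top: inside radius 82 mm, rim 8 mm wide at z = 112, floor at z = 70 with four steel pedestals. Origin on the bench on its axis.
- rim (a point): Centre of the coater bowl's mouth, at rim height (z = 112 above the bench).
- cover: Loose round aluminium cover of the coater, about 250 g, right way up on the bench: below, a locating disc 154 mm in diameter, 6 mm high, that fits in the bowl with 5 mm to spare all round; then a flange 176 mm in diameter, 5 mm thick, that lies on the rim; on top a black knob 28 mm in diameter (z 11 to 36). Origin: centre of its underside; seated, 6 mm below the rim.
- bottle: Bystander: amber bottle, 60 mm in diameter, 130 mm tall. Origin under its base.
- beaker: Bystander: glass beaker, 64 mm across, 75 mm tall. Origin under its base.
- jar: Bystander: white jar, 52 mm in diameter, 60 mm tall. Origin under its base.
- seat0 (a point): Centre of the top of one of the coater's four pedestals: a steel post 16 mm in diameter, 14 mm tall, top at z = 84 above the bench (28 mm below the rim), 45 mm from the coater's axis.
- tile0: White ceramic substrate tile, 24 x 24 x 6 mm, 20 g, lying on the rail in the case; absent in some starts. Origin at the centre of its underside. Any tile may go on any pedestal.
- seat1 (a point): Centre of the top of one of the coater's four pedestals: a steel post 16 mm in diameter, 14 mm tall, top at z = 84 above the bench (28 mm below the rim), 45 mm from the coater's axis.
- tile1: White ceramic substrate tile, 24 x 24 x 6 mm, 20 g, lying on the rail in the case; absent in some starts. Origin at the centre of its underside. Any tile may go on any pedestal.
- seat2 (a point): Centre of the top of one of the coater's four pedestals: a steel post 16 mm in diameter, 14 mm tall, top at z = 84 above the bench (28 mm below the rim), 45 mm from the coater's axis.
- tile2: White ceramic substrate tile, 24 x 24 x 6 mm, 20 g, lying on the rail in the case; absent in some starts. Origin at the centre of its underside. Any tile may go on any pedestal.
- seat3 (a point): Centre of the top of one of the coater's four pedestals: a steel post 16 mm in diameter, 14 mm tall, top at z = 84 above the bench (28 mm below the rim), 45 mm from the coater's axis.
- tile3: White ceramic substrate tile, 24 x 24 x 6 mm, 20 g, lying on the rail in the case; absent in some starts. Origin at the centre of its underside. Any tile may go on any pedestal.
Mind the look-alikes: they are no part of the job. There is more than one size of the lid; the one meant has the size given above.

How it is judged:
By the outcome, as a careful person would: the job done as asked, in the order asked, and still so for the second after the job is handed in, with the robot touching nothing.
Of tile0, tile1, tile2, tile3 only 2 to 4 are there at a start; the rules pass over those that are not, and their reading is None.
At some moment in a run one of bar, cover may be knocked a few centimetres aside while the robot is not near it.
It also fails if it takes over 210 s, if anything falls off the work surface, if the arm or the gripper's body presses on something with over 40 N, if the wrist force passes 120 N, or if a joint passes its speed limit or range.

### The arm

A 6-joint arm with a two-finger parallel gripper is mounted at the origin on the work surface. World frame = base frame: x ahead of the robot, y to its left, z up, the work surface at z = 0. Lengths are in m, angles in degrees, forces in N, time in s.
With the tool pointing down it reaches from about 0.25 to 0.725 m from the base axis. Payload 9.7 kg.
Tool frame: the origin (TCP) lies at the very end of the fingers, on their centre line; the grasp point (between the pads) lies 19 mm behind it; z points along the fingers, y is the line along which they close (so a half turn about z gives the same grasp; the last joint's range is limited). The gripper opens to 85 mm and grips with 20 to 120 N. Pads are 22 mm wide; open, the fingers measure 114 mm over their backs; the gripper's body (76 mm by 85 mm) begins 54 mm behind the grasp point. The pads swing forward as they close: fully open they stand 13 mm farther back than shut.
Start: joints at [-66.005, 4.979, 10.078, 95.1, 0, 90], TCP at [0.224, -0.502, 0.208] pointing down, gripper open.
Joint ranges: [-179.16, 179.16], [-48.56, 103.87], [-65.8, 70.77], [-126.05, 130.52], [-82.76, 87.17], [-180, 180]. Speed limits (degrees/s): [127.2, 127.2, 147.25, 180, 180, 180].

### API

Orientations are given as [roll, pitch, yaw] about the fixed x, y, z axes, in that order (R = Rz(yaw) Ry(pitch) Rx(roll)).
In Python, from workcell import bot gives the robot as it stands.
- The arm moves only by the tool step_arm, never from a script. Its argument "targets" is a list of rows, each a list of 3 entries, a list of its own where there are three numbers: the opening, from 0 (shut) to 1 (fully open), then the shift along the world's x, y, z in mm, then the turn, a rotation vector about the world's x, y, z in rad. In form: [[grip, [tx, ty, tz], [wx, wy, wz]], ...]. A call has 1 to 8 rows; each row is the pose to reach, as a shift and turn from the pose commanded when the call began; what a row does not reach only later rows make up. A row lasts 1/10 s, in which the tool goes at most 50 mm and 8.59 degrees, less where a joint would pass 70% of its speed; a pose out of reach is approached as far as the arm can. A call with a gripper value outside its range is refused whole. The fingers move at their own pace and stop on an object; "force" is the grip in N (left out, the last holds). Time passes only in rows, so rows that repeat a pose let the fingers close. It gives the time, the measured TCP pose, the force, the opening and the grip force at its end, in the units of the state.
- bot.get_obs(): the state, without advancing time (a new reading comes with each control period).
- bot.camera(name): name is "scene" or "top" or "wrist"; returns (picture, depth): 420x560x3 uint8, red, green, blue; 420x560 float32, m along the optical axis (not along the pixel's ray), 0 where there is no reading.
- bot.camera_params(name): a dict with "K" (3x3 intrinsics, pixels), "R" (3x3) and "t" (3): a world point X has camera coordinates R X + t. Camera axes: x right, y down, z forward; pixel columns grow to the right and rows downward; lengths in m; the calibration is good to about 2 mm. A picture is of the moment at which its call begins: read the wrist's pose just before it. camera_params takes no time and is no camera call; for the wrist camera it gives the pose at the moment of the call.
- bot.job_done(): hands the job in; it is judged then, once.
The state is a dict: "time": time; "q": joint angles; "qd": joint speeds; "joint_efforts": joint torques, N m; "ee_pos": TCP position; "tcp_rot": TCP orientation; "wrist_force": force on the tool from outside, world axes, zero at the start; "torque": the same for the moment, N m; "opening": finger opening in m; "grasp_force": force on a finger pad.
Only numpy, scipy, OpenCV 4.12 (cv2) and the standard library are available. Lean on these libraries where they do the work, as an engineer would, in place of code of your own. Each camera call takes 0.05 s, during which the arm holds its last target. There are 200 camera calls.

## Working session

There is one attempt and no reset: what is moved stays moved. The work goes in short steps, Python scripts to look and compute and a tool call to move; the robot and the scene stay as the last step left them, time stands still between calls to the robot, and variables do not carry over. Pictures are saved under pics/ and viewed, at most 14 in all, crops included, and the job is handed in when it is done.

Besides the shell and the picture viewer there is one more tool, called after "Request:" by a JSON object that holds its "api" and its "payload". step_arm: Moves the arm, as the interface text tells. Its arguments: {"type":"object","properties":{"targets":{"type":"array","items":{"type":"array"}},"force":{"type":"number"}},"required":["targets"]}

```bash
ls; mkdir -p pics
cat > h.py <<'E'
import numpy as np,cv2
from workcell import bot
def cam(n):
    P=bot.camera_params(n);im,d=bot.camera(n);return im,d,P
def save(im,fn): cv2.imwrite('pics/'+fn,cv2.cvtColor(im,cv2.COLOR_RGB2BGR))
def pts(d,P):
    K=P['K'];h,w=d.shape;u,v=np.meshgrid(np.arange(w),np.arange(h))
    X=np.stack([(u-K[0][2])/K[0][0]*d,(v-K[1][2])/K[1][1]*d,d],-1)
    return (X-np.array(P['t']))@np.array(P['R'])
def ray(P,u,v,z):
    K=np.array(P['K']);R=np.array(P['R']);c=-R.T@np.array(P['t'])
    r=R.T@np.linalg.solve(K,[u,v,1.]);return c+r*(z-c[2])/r[2]
def proj(P,X):
    x=np.array(P['K'])@(np.array(P['R'])@np.array(X)+np.array(P['t']));return x[:2]/x[2]
E
python3 - <<'E'
from h import *
for n in ('top','scene'):
    im,d,P=cam(n);save(im,n+'0.png');np.savez('/tmp/'+n,im=im,d=d,**P)
    print(n,P)
o=bot.get_obs();print(o)
E
```

```text
pics
top {'K': array([[495.04793131,   0.        , 277.93757731],
       [  0.        , 495.04793131, 209.44844636],
       [  0.        ,   0.        ,   1.        ]]), 'R': array([[-0.01695263, -0.99985103, -0.00324515],
       [-0.99298805,  0.01721586, -0.11695448],
       [ 0.11699293,  0.00123971, -0.99313197]]), 't': array([0.01637128, 0.50590722, 1.51938809])}
scene {'K': array([[479.30731325,   0.        , 274.92347594],
       [  0.        , 479.30731325, 204.01074841],
       [  0.        ,   0.        ,   1.        ]]), 'R': array([[ 0.48724911,  0.87319088,  0.01122472],
       [ 0.47098176, -0.251945  , -0.84539926],
       [-0.7353669 ,  0.41720668, -0.53401695]]), 't': array([-0.24189443, -0.13228895,  1.83878456])}
{'time': 0.1, 'q': array([-6.60036829e+01,  5.00852073e+00,  1.00394854e+01,  9.51018491e+01,
        1.03069249e-03,  8.99999100e+01]), 'qd': array([ 0.0161223 , -0.07258481,  0.16764807,  0.0452723 , -0.0662526 ,
        0.01361854]), 'joint_efforts': array([-2.78117850e-04, -5.21561337e+01,  4.65652943e+01,  1.59946393e-02,
       -4.39522194e-05, -2.04738114e-05]), 'ee_pos': array([ 0.223577  , -0.50223541,  0.20725292]), 'tcp_rot': array([-1.79929116e+02, -1.03080308e-03,  2.39964059e+01]), 'wrist_force': array([ 0.30451241, -0.29339775, -0.02397471]), 'torque': array([-0.01577932, -0.01038894, -0.0248006 ]), 'grasp_force': 0.0, 'opening': 0.0852057966597162}
```

View pics/top0.png

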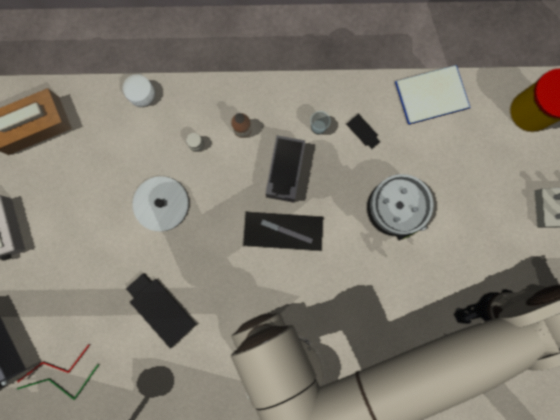

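View pics/scene0.png

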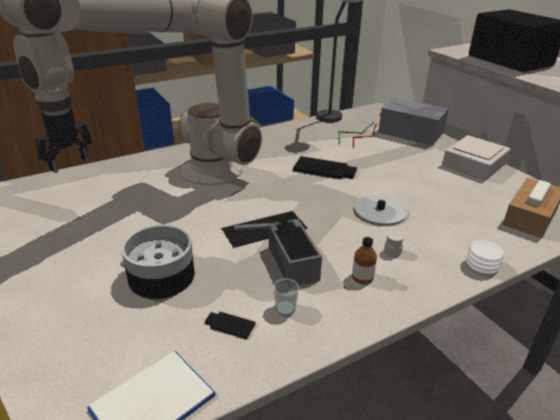

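The top view shows the case at (287,168), mat and bar at (283,231), coater at (401,205), cover at (161,203), jar at (195,142), bottle at (241,125) and beaker at (320,123). The loose black lid-shaped plates at (162,310) (large) and (363,130) (small) are the look-alikes, since the lid meant sits in the case. I'll confirm with an enlarged crop.

Run:
```python
from h import *
z=np.load('/tmp/top.npz');im=z['im'];P={k:z[k] for k in 'KRt'};d=z['d']
c=im[125:260,225:345];c=cv2.convertScaleAbs(c,alpha=1.6,beta=30)
c2=im[165:245,360:440];c2=cv2.convertScaleAbs(c2,alpha=1.3,beta=10)
a=cv2.resize(c,None,fx=4.2,fy=4.2,interpolation=2);b=cv2.resize(c2,(290,290),interpolation=2)
o=np.zeros((max(a.shape[0],290),a.shape[1]+290,3),np.uint8);o[:a.shape[0],:a.shape[1]]=a;o[:290,a.shape[1]:]=b;save(o,'crop1.png');print(o.shape)
X=pts(d,P)
for u,v in [(287,168),(283,180),(290,150),(250,240),(286,231),(270,225),(305,239),(401,205),(430,205),(372,205),(161,203),(160,180)]: print(u,v,X[v,u].round(3))
```

```text
(567, 794, 3)
287 168 [ 0.627 -0.022  0.082]
283 180 [ 0.589 -0.009  0.086]
290 150 [ 0.683 -0.032  0.082]
250 240 [ 0.414  0.098 -0.004]
286 231 [ 0.439 -0.016  0.016]
270 225 [0.46  0.034 0.006]
305 239 [ 0.413 -0.076  0.016]
401 205 [ 0.508 -0.366  0.076]
430 205 [ 0.503 -0.445  0.105]
372 205 [ 0.505 -0.272  0.108]
161 203 [0.532 0.372 0.037]
160 180 [0.611 0.384 0.004]
```

View pics/crop1.png

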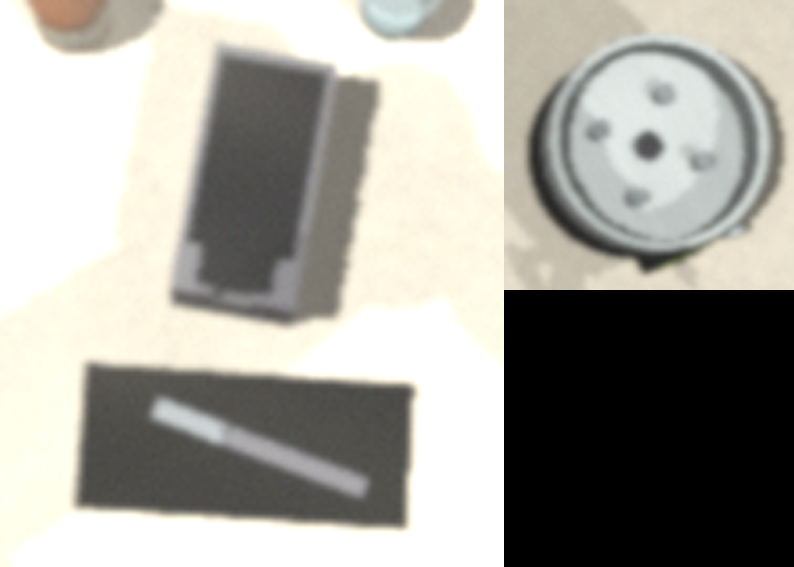

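Crop: the case's notched end (tongue and corner blocks) faces the robot at (225,295). The lid in the case is the right size. The bar's blade points left (+y), with its tip at (155,408). Next I'll fly over for a close look.

Request:
{"api": "step_arm", "payload": {"targets": [[1,[20,45,20],[0,0,0.1]],[1,[40,90,40],[0,0,0.2]],[1,[60,135,60],[0,0,0.3]],[1,[80,180,80],[0,0,0.4]],[1,[100,225,100],[0,0,0.5]],[1,[120,270,120],[0,0,0.6]],[1,[140,315,135],[0,0,0.7]],[1,[160,360,142],[0,0,0.785]]]}}

```text
time: 0.9
ee_pos: [0.3761, -0.1586, 0.3472]
tcp_rot: [179.9, 0.0, 69.2]
wrist_force: [0.9, -0.7, -0.2]
opening: 0.0854
grasp_force: 0.0
```

Request:
{"api": "step_arm", "payload": {"targets": [[1,[20,45,0],[0,0,0]],[1,[40,90,0],[0,0,0]],[1,[56,132,0],[0,0,0]],[1,[56,132,0],[0,0,0]],[1,[56,132,0],[0,0,0]]]}}

```text
time: 1.4
ee_pos: [0.4318, -0.0274, 0.3457]
tcp_rot: [-179.9, 0.0, 69.1]
wrist_force: [-0.5, -0.3, 0.6]
opening: 0.085
grasp_force: 0.0
```

Run:
```python
from h import *
o=bot.get_obs();print(o['time'],o['ee_pos'],o['tcp_rot'],o['q'])
im,d,P=cam('wrist');save(im,'w1.png');np.savez('/tmp/w1',im=im,d=d,**P);print(P['K'],P['R'],-P['R'].T@P['t'])
```

```text
1.4 [ 0.43183428 -0.02737679  0.34565213] [-1.79943765e+02  3.08446642e-02  6.91394314e+01] [-3.61838251e+00 -5.19543970e+00  1.58476231e+01  1.11105914e+02
 -1.27897375e-02  1.07242208e+02]
[[308.42399629   0.         281.27111943]
 [  0.         308.42399629 212.38556883]
 [  0.           0.           1.        ]] [[ 0.9346982  -0.35543738 -0.00188479]
 [-0.33630776 -0.8860843   0.31898543]
 [-0.11504943 -0.29752124 -0.94775774]] [0.46039278 0.05009998 0.51268879]
```

View pics/w1.png

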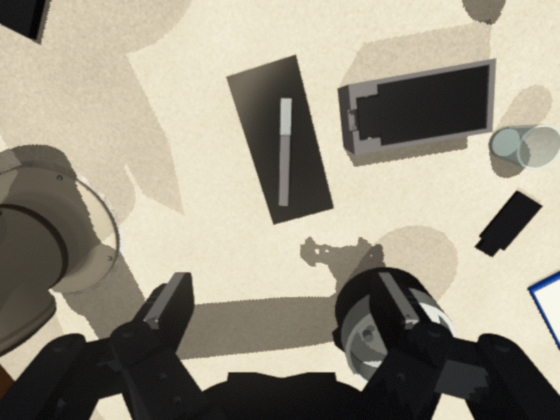

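The wrist view shows the bar upright at (285,150), tip at (286,98). The case is at (415,105) with the notch at (352,120).

```bash
cat > seg.py <<'E'
from h import *
def case_lid(im,P,box,thr=45,z=.085):
    u0,v0,u1,v1=box;g=im.max(2)[v0:v1,u0:u1]
    m=(g<thr).astype(np.uint8);m=cv2.morphologyEx(m,cv2.MORPH_CLOSE,np.ones((3,3)))
    c=max(cv2.findContours(m,cv2.RETR_EXTERNAL,cv2.CHAIN_APPROX_NONE)[0],key=cv2.contourArea)[:,0]+[u0,v0]
    W=np.array([ray(P,u,v,z)[:2] for u,v in c]);return c,W
def rect(W):
    (c,s,a)=cv2.minAreaRect((W*1000).astype(np.float32));b=cv2.boxPoints((c,s,a))
    return np.round(c,1),np.round(s,1),round(a,1),b.round(1)
E
python3 - <<'E'
from seg import *
z=np.load('/tmp/w1.npz');im=z['im'];P={k:z[k] for k in 'KRt'}
row=im.max(2)
print('row105',row[105,335:500:3]);print('col150 bar',row[160,270:300],'col',row[90:215:4,285],'above',row[90:104,286])
print('col430',row[55:160:2,430])
g=im[80:215,262:308].max(2);m=(g>75).astype(np.uint8)
n,l,s,c=cv2.connectedComponentsWithStats(m);print(s)
for zz in (.017,.0105):
  for k in range(1,n):
    if 200<s[k,4]<2500:
        v,u=np.nonzero(l==k);W=np.array([ray(P,a+262,b+80,zz)[:2] for a,b in zip(u,v)]);print(zz,rect(W))
zt=np.load('/tmp/top.npz');it=zt['im'].max(2);print(it[168,262:312],it[231,255:315:2])
E
```

```text
row105 [238 218  66  66  67 106 137 101  46  44  46  41  42  42  41  39  42  39
  39  37  39  36  35  34  35  35  36  33  32  30  32  35  32  33  33  32
  30  29  32  31  29  29  31  29  29  30  28  30  28  30  37 119 131 217
 235]
col150 bar [ 48  50  48  47  48  48  49  45  54  87 124 137 137 138 135 134 133 132
 119  88  51  39  43  46  45  45  45  44  44  45] col [ 53  51 133 193 193 192 191 190 190 187 188 159 135 136 136 135 135 136
 136 136 135 137 135 137 136 135 138 134 137  77  56  59] above [ 51  51  53  50  49  47  53  76 133 181 192 193 191 192]
col430 [216 215 212 211 211 212 214 190 132 128  65  38  37  35  36  32  33  33
  35  31  34  35  32  32  35  32  32  33  31  31  31  34  31  33  34  32
  33  33  34  33  38  80 129 132 123 125 124 127 125 132 219 232 233]
[[   0    0   46  135 4726]
 [   0    0   11   14   72]
 [  39    0    7   25   93]
 [   0   15    1    1    1]
 [  16   17   14  110 1179]
 [   0  107    9   28  138]
 [  45  134    1    1    1]]
0.017 (array([439. , -16.1]), array([172.1,  18.4]), 67.5, array([[397.5, -92. ],
       [414.6, -99.1],
       [480.5,  59.8],
       [463.5,  66.9]], dtype=float32))
0.0105 (array([438.7, -17. ]), array([174.3,  18.7]), 67.5, array([[ 396.7,  -93.9],
       [ 414. , -101. ],
       [ 480.8,   60. ],
       [ 463.5,   67.1]], dtype=float32))
[139 141 144 143 145 143 141 129 108  81  57  38  31  30  32  30  32  31
  31  31  30  31  30  31  31  31  30  32  29  29  30  30  30  30  31  43
  64  74  71  65  59  59  58  60  59  59  60  64  82 111] [29 31 31 30 31 30 29 32 34 33 40 49 61 79 88 91 89 86 76 60 47 36 32 33
 32 32 33 33 33 32]
```

Run:
```python
from seg import *
for f,box,t in (('w1',(330,55,500,165),80),('top',(262,133,312,205),50)):
    z=np.load(f'/tmp/{f}.npz');im=z['im'];P={k:z[k] for k in 'KRt'}
    c,W=case_lid(im,P,box,t);print(f,rect(W))
    # iterative: project into axes of rectangle
    a=np.arctan2(*(np.array([1,1])*0+[0,1]))
    (cc,s,an)=cv2.minAreaRect((W*1000).astype(np.float32));
    th=np.deg2rad(an if s[0]>s[1] else an-90); th=(th+np.pi/2)%np.pi-np.pi/2
    R=np.array([[np.cos(th),np.sin(th)],[-np.sin(th),np.cos(th)]]);Q=(W*1000)@R.T
    print('yaw',np.rad2deg(th))
    mid=np.median(Q[:,0]);e=Q[:,0].max()
    sel=(Q[:,0]>e-125)&(Q[:,0]<e-12);yc=np.median(Q[sel,1]);hi=Q[sel&(Q[:,1]>yc)];
    cy=(Q[sel,1].max()+Q[sel,1].min())/2
    up=Q[sel&(Q[:,1]>cy)];lo=Q[sel&(Q[:,1]<cy)]
    fu=np.polyfit(up[:,0],up[:,1],1);fl=np.polyfit(lo[:,0],lo[:,1],1)
    dth=(fu[0]+fl[0])/2;print('slopes',np.rad2deg([fu[0],fl[0]]),'width',np.polyval(fu,e-60)-np.polyval(fl,e-60),'xext',Q[:,0].min(),e)
    y=(np.polyval(fu,e-90)+np.polyval(fl,e-90))/2
    print('case origin',R.T@[e-90,y],'yaw',np.rad2deg(th+dth))
    print(Q[Q[:,0]<e-130][::4].round(0).astype(int).tolist())
```

```text
w1 (array([627.7, -13.8]), array([ 78.4, 177.5]), 78.6, array([[532.9, -34.6],
       [706.9, -69.8],
       [722.4,   7. ],
       [548.5,  42.2]], dtype=float32))
yaw -11.425849914550776
slopes [ 0.10331377 -0.01629566] width 77.00831198279779 xext 529.2309546326987 706.6927934952821
case origin [626.42601346 -13.5353858 ] yaw -11.382340860143797
[[575, 150], [570, 149], [566, 147], [567, 142], [566, 138], [561, 137], [555, 137], [550, 137], [545, 138], [540, 137], [539, 132], [539, 127], [536, 123], [531, 122], [532, 120], [535, 115], [535, 110], [534, 105], [537, 100], [539, 94], [538, 89], [541, 84], [546, 85], [552, 87], [557, 84], [562, 83], [567, 80], [567, 75], [571, 73], [576, 73]]
top (array([623. , -14.9]), array([ 75.5, 180.3]), 79.2, array([[527.4, -35.1],
       [704.5, -68.8],
       [718.7,   5.4],
       [541.6,  39.1]], dtype=float32))
yaw -10.795829772949224
slopes [-1.55958724  0.09644349] width 71.55459857983458 xext 524.6713528786486 704.9406462018395
case origin [623.16605988 -14.97024098] yaw -11.527401646683995
[[575, 137], [563, 129], [551, 127], [540, 122], [532, 114], [527, 126], [528, 138], [527, 126], [526, 113], [539, 109], [538, 97], [540, 85], [547, 77], [560, 76], [568, 68]]
```

Request:
{"api": "step_arm", "payload": {"targets": [[1,[2,-2,-45],[0,0,-0.028]],[1,[2,-2,-90],[0,0,-0.028]],[1,[2,-2,-135],[0,0,-0.028]],[1,[2,-2,-180],[0,0,-0.028]],[1,[2,-2,-225],[0,0,-0.028]],[1,[2,-2,-260],[0,0,-0.028]],[1,[2,-2,-290],[0,0,-0.028]],[1,[2,-2,-290],[0,0,-0.028]]]}}

```text
time: 2.25
ee_pos: [0.4309, -0.0316, 0.0526]
tcp_rot: [-179.7, 0.1, 67.2]
wrist_force: [-0.6, -0.2, 0.3]
opening: 0.085
grasp_force: 0.0
```

Run:
```python
from h import *
o=bot.get_obs();print(o['ee_pos'],o['tcp_rot'],o['qd'])
im,d,P=cam('wrist');save(im,'w2.png');np.savez('/tmp/w2',im=im,d=d,**P)
```

```text
[ 0.43093103 -0.03155234  0.05259054] [-1.79680292e+02  1.18143323e-01  6.72159431e+01] [ 0.46796612 -1.19229181  5.83554746  3.87109626  0.0887663   0.06152054]
```

View pics/w2.png

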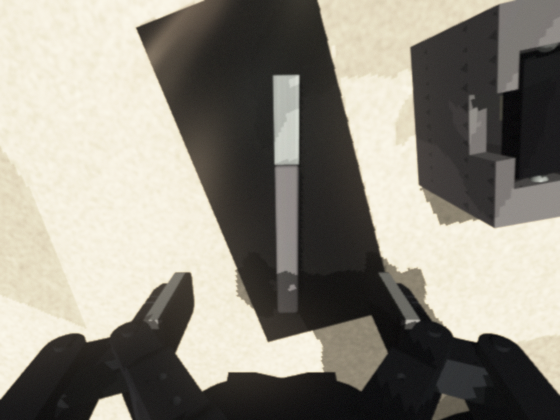

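The bar lies vertical between the fingers: tip edge at row 75 (cols 273–299), handle end at (287,312). The notch is at the right, at (475,125).

Run:
```python
from h import *
z=np.load('/tmp/w2.npz');im=z['im'];P={k:z[k] for k in 'KRt'}
g=im.max(2).astype(int)
for v in (80,120,155): 
    r=g[v,255:320];i=np.nonzero(r>110)[0];a,b=255+i[0]-.5,255+i[-1]+.5;print(v,a,b,(1e3*(ray(P,a,v,.0115)+ray(P,b,v,.0115))/2).round(1))
for v in (175,230,290):
    r=g[v,255:320];i=np.nonzero(r>80)[0];a,b=255+i[0]-.5,255+i[-1]+.5;print(v,a,b,(1e3*(ray(P,a,v,.017)+ray(P,b,v,.017))/2).round(1))
c=g[60:90,286];print(c);c=g[300:325,287];print(c)
print(1e3*ray(P,286,74.5,.0115),1e3*ray(P,287.5,312.5,.017))
```

```text
80 272.5 299.5 [470.7  59.4  11.5]
120 273.5 298.5 [461.6  37.4  11.5]
155 273.5 298.5 [453.   16.6  11.5]
175 274.5 297.5 [448.2   5.2  17. ]
230 275.5 297.5 [433.5 -31.4  17. ]
290 280.5 293.5 [415.2 -76.7  17. ]
[ 40  39  41  37  41  40  38  38  38  40  39  37  40  44  79 138 180 185
 187 187 187 187 187 187 185 186 185 186 184 186]
[79 78 78 78 77 81 79 79 81 80 80 77 65 53 47 48 49 51 48 50 51 51 51 53
 51]
[471.8871222   62.32799538  11.5       ] [407.80986491 -95.58051377  17.        ]
```

Request:
{"api": "step_arm", "payload": {"targets": [[1,[3,1.5,-25],[0,0,0.008]],[1,[3,1.5,-44],[0,0,0.008]],[1,[3,1.5,-45],[0,0,0.008]]], "force": 110}}

```text
time: 2.6
ee_pos: [0.4365, -0.0294, 0.0112]
tcp_rot: [-180.0, 0.0, 67.8]
wrist_force: [-1.1, 0.0, 0.6]
opening: 0.0851
grasp_force: 0.0
```

Request:
{"api": "step_arm", "payload": {"targets": [[0,[0,0,0],[0,0,0]],[0,[0,0,0],[0,0,0]],[0,[0,0,0],[0,0,0]],[0,[0,0,0],[0,0,0]],[0,[0,0,0],[0,0,0]],[0,[0,0,0],[0,0,0]],[0,[0,0,0],[0,0,0]]], "force": 110}}

```text
time: 3.3
ee_pos: [0.4367, -0.0287, 0.0111]
tcp_rot: [-180.0, 0.0, 67.8]
wrist_force: [0.8, 0.6, -0.3]
opening: -0.0002
grasp_force: 0.0
```

Run:
```python
from h import *
im,d,P=cam('wrist');save(im,'w3.png');np.savez('/tmp/w3',im=im,d=d,**P)
```

```text
(no output)
```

View pics/w3.png

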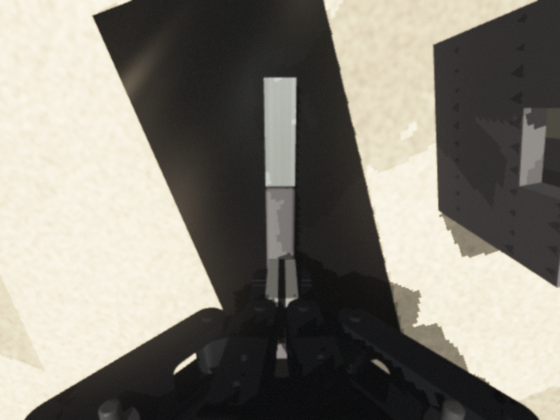

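Run:
```python
from h import *
z=np.load('/tmp/w3.npz');im=z['im'];P={k:z[k] for k in 'KRt'};X=pts(z['d'],P)
for v in (100,150,170,200,230,250,258,264,270,280,290,298): print(v,X[v,274].round(4),X[v,288].round(4),im[v,288])
print(X[150,200],X[150,340],X[350,100]); o=bot.get_obs();print(o['ee_pos'],o['joint_efforts'])
for p in ([.4367,-.0287,.011],[.4367,-.0287,.017],[.4367,-.0287,.03]):print(proj(P,p))
g=im.max(2).astype(int);print(g[70:84,280],g[180:192,280])
print(1e3*ray(P,280.5,77,.0115),1e3*ray(P,280.5,186.5,.014))
```

```text
100 [0.4649 0.0533 0.0135] [0.4714 0.0507 0.0139] [183 185 178]
150 [0.4554 0.0304 0.0129] [0.4622 0.0276 0.0134] [173 176 168]
170 [0.4513 0.0206 0.0136] [0.4583 0.0176 0.0128] [171 176 168]
200 [0.4456 0.0065 0.0188] [0.4525 0.0034 0.0181] [124 119 117]
230 [ 0.4388 -0.0098  0.018 ] [ 0.4462 -0.0121  0.0197] [122 118 115]
250 [ 0.4341 -0.0211  0.0182] [ 0.4417 -0.0236  0.0193] [122 118 115]
258 [ 0.4322 -0.0258  0.0182] [ 0.4396 -0.0289  0.0181] [72 71 68]
264 [ 0.4364 -0.0172  0.0433] [ 0.4431 -0.0187  0.0454] [104 101  95]
270 [ 0.4367 -0.0169  0.05  ] [ 0.443  -0.0187  0.0512] [104 101  96]
280 [ 0.4369 -0.0168  0.0591] [ 0.4427 -0.0191  0.0593] [107 103  98]
290 [ 0.4372 -0.0168  0.0672] [ 0.4425 -0.0189  0.0673] [104 102  97]
298 [ 0.4372 -0.0169  0.0728] [ 0.4426 -0.0185  0.0736] [154 150 141]
[0.41666219 0.04497597 0.00459774] [0.48882532 0.01557643 0.00412634] [ 0.28517068 -0.0544805   0.00071507]
[ 0.43672071 -0.02872908  0.01106223] [-4.42923381e-03 -3.53917837e+01  4.60479248e+01  4.26607832e-03
 -1.51830945e-04 -1.18494422e-04]
[283.13791393 253.96353673]
[283.18708876 258.5766211 ]
[283.30514453 269.65141643]
[ 41  40  39  39  40  43  61 128 192 200 189 185 185 185] [175 176 176 175 174 156 109  86  97 115 120 123]
[471.99922719  62.08570405  11.5       ] [451.17089824  10.96261451  14.        ]
```

The fingers shut in the air: the depth map puts the fingertips about 39 mm up, with the handle top at 18 mm. So the true tip is some 28 mm above the reported TCP. I'll check this with a gentle touch of the shut fingers on the handle.

Request:
{"api": "step_arm", "payload": {"targets": [[0,[-2,-1,-8],[0,0,0]],[0,[-2,-1,-14],[0,0,0]],[0,[-2,-1,-16],[0,0,0]],[0,[-2,-1,-16],[0,0,0]]]}}

```text
time: 3.75
ee_pos: [0.4343, -0.0297, -0.0056]
tcp_rot: [-179.9, 0.0, 67.8]
wrist_force: [0.4, 0.4, 1.1]
opening: 0.0001
grasp_force: 0.0
```

Request:
{"api": "step_arm", "payload": {"targets": [[0,[0,0,-1],[0,0,0]],[0,[0,0,-2],[0,0,0]],[0,[0,0,-3],[0,0,0]],[0,[0,0,-4],[0,0,0]]]}}

```text
time: 4.15
ee_pos: [0.4351, -0.0298, -0.0065]
tcp_rot: [179.9, -0.0, 67.8]
wrist_force: [-12.8, 0.2, 33.5]
opening: -0.0001
grasp_force: 16.4
```

Request:
{"api": "step_arm", "payload": {"targets": [[1,[0,0,15],[0,0,0]],[1,[0,0,40],[0,0,0]],[1,[0,0,40],[0,0,0]],[1,[0,0,40],[0,0,0]],[1,[0,0,40],[0,0,0]],[1,[0,0,40],[0,0,0]],[1,[0,0,40],[0,0,0]],[1,[0,0,20],[0,0,0]]]}}

```text
time: 4.95
ee_pos: [0.4362, -0.0299, 0.0126]
tcp_rot: [179.8, -0.1, 67.8]
wrist_force: [-0.6, 0.1, -0.5]
opening: 0.0854
grasp_force: 0.0
```

Request:
{"api": "step_arm", "payload": {"targets": [[1,[0,0,-15],[0,0,0]],[1,[0,0,-28.5],[0,0,0]],[1,[0,0,-28.5],[0,0,0]],[0,[0,0,-28.5],[0,0,0]],[0,[0,0,-28.5],[0,0,0]],[0,[0,0,-28.5],[0,0,0]],[0,[0,0,-28.5],[0,0,0]],[0,[0,0,-28.5],[0,0,0]]], "force": 60}}

```text
time: 5.75
ee_pos: [0.4352, -0.0298, -0.0168]
tcp_rot: [179.9, -0.0, 67.8]
wrist_force: [3.5, 0.3, 0.7]
opening: 0.0142
grasp_force: 58.9
```

Request:
{"api": "step_arm", "payload": {"targets": [[0,[0,0,25],[0,0,0]],[0,[0,0,60],[0,0,0]],[0,[-4,10,90],[0,0,-0.14]],[0,[-8,20,110],[0,0,-0.28]],[0,[-12,30,110],[0,0,-0.42]],[0,[-15,40,110],[0,0,-0.56]],[0,[-15,50,110],[0,0,-0.7]],[0,[-15,58,110],[0,0,-0.84]]], "force": 110}}

```text
time: 6.55
ee_pos: [0.4196, 0.0287, 0.0926]
tcp_rot: [-180.0, -0.0, 19.4]
wrist_force: [-0.1, -0.8, -1.4]
opening: 0.0128
grasp_force: 111.2
```

Request:
{"api": "step_arm", "payload": {"targets": [[0,[0,0,0],[0,0,-0.14]],[0,[0,0,0],[0,0,-0.28]],[0,[0,0,0],[0,0,-0.42]],[0,[0,0,0],[0,0,-0.542]],[0,[0,0,0],[0,0,-0.542]],[0,[0,0,0],[0,0,-0.542]]]}}

```text
time: 7.15
ee_pos: [0.4099, -0.0441, 0.0926]
tcp_rot: [-177.7, 0.1, -7.8]
wrist_force: [0.7, -0.5, -2.1]
opening: 0.0122
grasp_force: 111.2
```

Run:
```python
from h import *
o=bot.get_obs();print(o['time'],o['ee_pos'],o['tcp_rot'],o['opening'])
im,d,P=cam('wrist');save(im,'w4.png');np.savez('/tmp/w4',im=im,d=d,ee=o['ee_pos'],**P)
```

```text
7.15 [ 0.40985146 -0.04414881  0.0926233 ] [-1.77681174e+02  7.06266419e-02 -7.82524140e+00] 0.0122280170414427
```

View pics/w4.png

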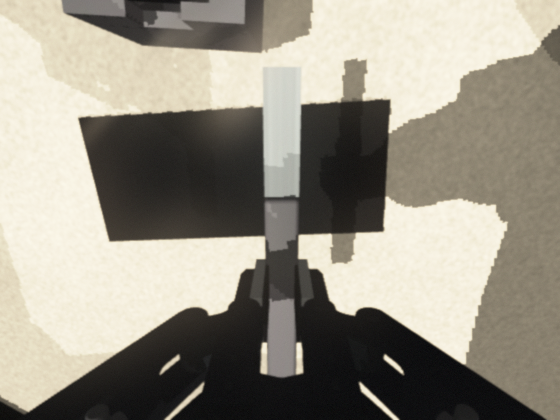

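The bar is held well (tip at (282,68)), but the arm drifted sideways; I'll check that it settles.

Request:
{"api": "step_arm", "payload": {"targets": [[0,[0,0,0],[0,0,0]],[0,[0,0,0],[0,0,0]],[0,[0,0,0],[0,0,0]]]}}

```text
time: 7.5
ee_pos: [0.4102, -0.0427, 0.0926]
tcp_rot: [-177.7, 0.1, -7.6]
wrist_force: [-0.5, 0.6, -1.1]
opening: 0.0124
grasp_force: 111.2
```

Run:
```python
from h import *
o=bot.get_obs();print(o)
```

```text
{'time': 7.5, 'q': array([ -7.69454652, -14.72919556, -21.05337513,  83.75690995,
         2.3498319 , 179.94350651]), 'qd': array([-0.12927127, -0.05502606,  0.04749323, -0.03331741, -0.0092781 ,
       -0.02790895]), 'joint_efforts': array([-9.91466898e-02, -3.13906503e+01,  4.76417542e+01,  9.18898004e-03,
        1.43897454e-01, -2.34839099e-04]), 'ee_pos': array([ 0.41015017, -0.04265519,  0.09258713]), 'tcp_rot': array([-1.77650089e+02,  7.87732089e-02, -7.63810048e+00]), 'wrist_force': array([-0.46338469,  0.56472282, -1.05204087]), 'torque': array([-0.02365785,  0.09608157, -0.02048735]), 'grasp_force': 111.23548865318298, 'opening': 0.012442258814092277}
```

Joint 6 hit its 180° limit. I'll unwind it the other way, a full turn in free air, so that the same yaw is reachable.

Request:
{"api": "step_arm", "payload": {"targets": [[0,[0,0,15],[0,0,0.145]],[0,[0,0,30],[0,0,0.29]],[0,[0,0,30],[0,0,0.435]],[0,[0,0,30],[0,0,0.58]],[0,[0,0,30],[0,0,0.725]],[0,[0,0,30],[0,0,0.87]],[0,[0,0,30],[0,0,1.015]],[0,[0,0,30],[0,0,1.16]]]}}

```text
time: 8.3
ee_pos: [0.4102, -0.0428, 0.1226]
tcp_rot: [-177.6, 0.1, 59.1]
wrist_force: [-0.6, 0.5, -2.2]
opening: 0.0123
grasp_force: 111.2
```

Request:
{"api": "step_arm", "payload": {"targets": [[0,[0,0,0],[0,0,0.145]],[0,[0,0,0],[0,0,0.29]],[0,[0,0,0],[0,0,0.435]],[0,[0,0,0],[0,0,0.58]],[0,[0,0,0],[0,0,0.725]],[0,[0,0,0],[0,0,0.87]],[0,[0,0,0],[0,0,1.015]],[0,[0,0,0],[0,0,1.16]]]}}

```text
time: 9.1
ee_pos: [0.4102, -0.0428, 0.1226]
tcp_rot: [-177.7, 0.1, 125.6]
wrist_force: [0.5, 0.6, -0.4]
opening: 0.012
grasp_force: 111.2
```

Request:
{"api": "step_arm", "payload": {"targets": [[0,[0,0,0],[0,0,0.145]],[0,[0,0,0],[0,0,0.29]],[0,[0,0,0],[0,0,0.435]],[0,[0,0,0],[0,0,0.58]],[0,[0,0,0],[0,0,0.725]],[0,[0,0,0],[0,0,0.87]],[0,[0,0,0],[0,0,1.015]],[0,[0,0,0],[0,0,1.16]]]}}

```text
time: 9.9
ee_pos: [0.4102, -0.0428, 0.1226]
tcp_rot: [-177.7, 0.1, -167.9]
wrist_force: [0.8, -0.2, -1.4]
opening: 0.0126
grasp_force: 111.2
```

Request:
{"api": "step_arm", "payload": {"targets": [[0,[0,0,0],[0,0,0.145]],[0,[0,0,0],[0,0,0.29]],[0,[0,0,0],[0,0,0.435]],[0,[0,0,0],[0,0,0.58]],[0,[0,0,0],[0,0,0.725]],[0,[0,0,0],[0,0,0.87]],[0,[0,0,0],[0,0,1.015]],[0,[0,0,0],[0,0,1.16]]]}}

```text
time: 10.7
ee_pos: [0.4101, -0.0428, 0.1226]
tcp_rot: [-177.7, 0.1, -101.5]
wrist_force: [-0.4, -0.6, -1.0]
opening: 0.0124
grasp_force: 111.2
```

Request:
{"api": "step_arm", "payload": {"targets": [[0,[0,0,0],[0,0,0.145]],[0,[0,0,0],[0,0,0.29]],[0,[0,0,0],[0,0,0.435]],[0,[0,0,0],[0,0,0.58]],[0,[0,0,0],[0,0,0.725]],[0,[0,0,0],[0,0,0.87]],[0,[0,0,0],[0,0,1.015]],[0,[0,0,0],[0,0,1.16]]]}}

```text
time: 11.5
ee_pos: [0.4101, -0.0428, 0.1226]
tcp_rot: [-177.6, 0.1, -35.0]
wrist_force: [0.7, 0.1, -1.5]
opening: 0.0122
grasp_force: 111.2
```

Request:
{"api": "step_arm", "payload": {"targets": [[0,[0,0,0],[0,0,0.145]],[0,[0,0,0],[0,0,0.29]],[0,[0,0,0],[0,0,0.4]],[0,[0,0,0],[0,0,0.4]],[0,[0,0,0],[0,0,0.4]]]}}

```text
time: 12.0
ee_pos: [0.4101, -0.043, 0.1226]
tcp_rot: [-177.7, 0.1, -12.6]
wrist_force: [-0.5, -0.8, -0.2]
opening: 0.0126
grasp_force: 111.2
```

Request:
{"api": "step_arm", "payload": {"targets": [[0,[-3,30,-10],[-0.04,0.009,0.021]],[0,[-10,75,-30],[-0.04,0.009,0.021]],[0,[-10,75,-30],[-0.04,0.009,0.021]],[0,[-10,75,-30],[-0.04,0.009,0.021]],[0,[-10,75,-30],[-0.04,0.009,0.021]]]}}

```text
time: 12.5
ee_pos: [0.4004, 0.0314, 0.0931]
tcp_rot: [180.0, 0.1, -11.4]
wrist_force: [0.1, 0.1, -0.9]
opening: 0.0123
grasp_force: 111.2
```

Run:
```python
from h import *
o=bot.get_obs();print(o['time'],o['ee_pos'],o['tcp_rot'],o['q'])
im,d,P=cam('wrist');save(im,'w5.png');np.savez('/tmp/w5',im=im,d=d,ee=o['ee_pos'],rot=o['tcp_rot'],**P)
```

```text
12.5 [0.40036118 0.03142686 0.09307745] [ 1.79998703e+02  5.90236335e-02 -1.13636435e+01] [ 4.47688713e+00 -1.62727085e+01 -2.21807674e+01  8.41490774e+01
  1.48631105e-02 -1.64159477e+02]
```

View pics/w5.png

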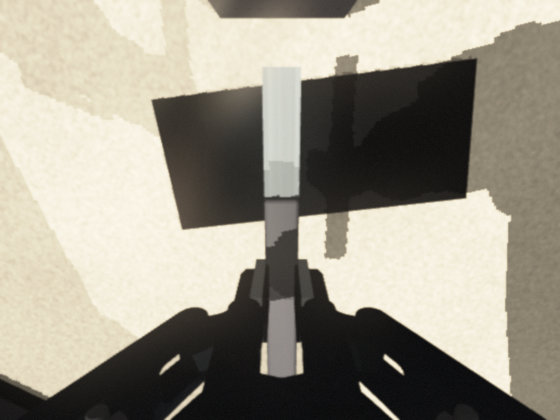

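Bar held straight (tip edge row 68, cols 263–301); case out of view at the top. I'll raise to see the notch and the bar together.

Request:
{"api": "step_arm", "payload": {"targets": [[0,[0,0,45],[0,0,0]],[0,[0,0,90],[0,0,0]],[0,[0,0,130],[0,0,0]],[0,[0,0,130],[0,0,0]],[0,[0,0,130],[0,0,0]],[0,[0,0,130],[0,0,0]]]}}

```text
time: 13.15
ee_pos: [0.3999, 0.0311, 0.2217]
tcp_rot: [180.0, 0.2, -11.4]
wrist_force: [-0.5, 0.9, -1.1]
opening: 0.0123
grasp_force: 111.3
```

Run:
```python
from h import *
o=bot.get_obs();print(o['time'],o['ee_pos'],o['tcp_rot'])
im,d,P=cam('wrist');save(im,'w6.png');np.savez('/tmp/w6',im=im,d=d,ee=o['ee_pos'],rot=o['tcp_rot'],**P)
z=np.load('/tmp/w2.npz');a=cv2.resize(z['im'][0:240,400:560],None,fx=2.2,fy=2.2,interpolation=2)
b=cv2.resize(im[0:130,180:380],None,fx=2.2,fy=2.2,interpolation=2)
o=np.zeros((528,800,3),np.uint8);o[:528,:352]=a;o[:286,358:798]=b;o=cv2.convertScaleAbs(o,alpha=1.5,beta=20);save(o,'crop2.png')
```

```text
13.15 [0.39986833 0.03106748 0.22165092] [ 1.79976537e+02  1.76897248e-01 -1.13876517e+01]
```

View pics/crop2.png

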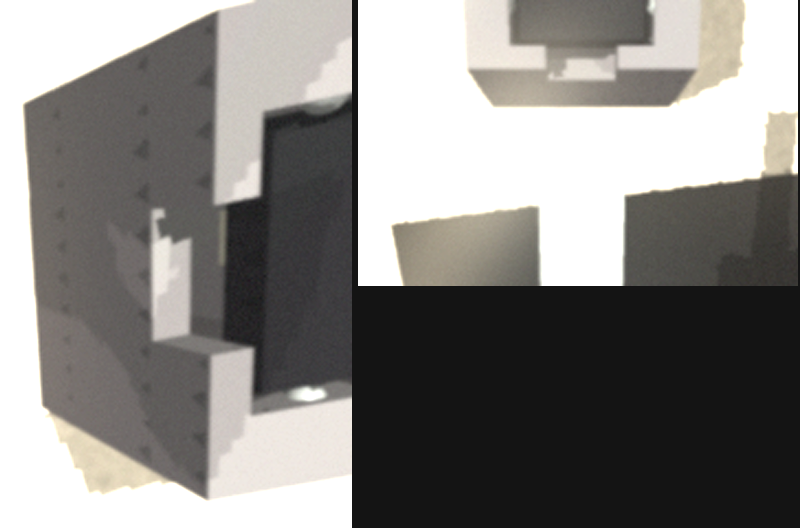

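Crop: near wall's top outer edge runs (468,69)–(698,69), and the notch floor's outer edge runs (547,80)–(615,80).

Run:
```python
from h import *
z=np.load('/tmp/w6.npz');P={k:z[k] for k in 'KRt'};im=z['im'];ee=z['ee']
a,b=[1e3*ray(P,180+(x-358)/2.2-.3,69/2.2-.3,.085) for x in (468,698)];print(a,b,np.linalg.norm(a-b),(a+b)/2,np.rad2deg(np.arctan2(*(b-a)[:2])))
c,d=[1e3*ray(P,180+(x-358)/2.2-.3,80/2.2-.3,.065) for x in (547,615)];print(c,d,np.linalg.norm(c-d),(c+d)/2)
# w2: corners crop (218,12),(207,497) top wall outer edge z=.085
z2=np.load('/tmp/w2.npz');P2={k:z2[k] for k in 'KRt'}
a,b=[1e3*ray(P2,400+x/2.2-.3,y/2.2-.3,.085) for x,y in ((218,12),(208,498))];print(a,b,np.linalg.norm(a-b),(a+b)/2)
# bar tip in w5,w6 in tool frame
for f in ('w5','w6'):
    z=np.load(f'/tmp/{f}.npz');P={k:z[k] for k in 'KRt'};ee=z['ee'];g=z['im'].max(2).astype(int)
    y=np.deg2rad(z['rot'][2]);A=np.array([[np.cos(y),np.sin(y)],[-np.sin(y),np.cos(y)]])
    h=ee[2]+.0198+.0085
    e=[i for i in range(60,80) if g[i,282]-g[i-1,282]>15] ;print(f,e,g[60:78,282])
    for v in (90,110,130,150,180):
        r=g[v,255:310];t=np.argmax(np.diff(r[:25])),np.argmin(np.diff(r[25:]))+25
        p=[ray(P,255+k+.5,v,h) for k in t];m=(p[0]+p[1])/2;print(v,255+np.array(t),(A@(m-ee)[:2]*1e3).round(1),np.linalg.norm(p[1]-p[0])*1e3)
    print('tip',A@(ray(P,282,67.5,h)-ee)[:2]*1e3)
```

```text
[550.04499097  47.16420737  85.        ] [532.22403111 -41.59835273  85.        ] 90.53385380519425 [541.13451104   2.78292732  85.        ] -168.6475904351464
[544.14321954  17.62022032  65.        ] [538.50138585 -10.48165296  65.        ] 28.66261623238128 [541.32230269   3.56928368  65.        ]
[551.05150394  47.31311326  85.        ] [533.2778485  -41.08498304  85.        ] 90.16721276329991 [542.16467622   3.11406511  85.        ]
w5 [] [244 244 243 243 242 241 234 220 214 215 212 215 214 213 211 212 212 213]
90 [261 300] [88.4  0.7] 16.320135414793498
110 [262 300] [80.5  0.5] 16.215792957627034
130 [262 299] [72.2  0.7] 16.107342790432728
150 [262 299] [63.6  0.7] 16.438669238566245
180 [263 298] [50.   0.7] 16.045163779154233
tip [97.00163498  0.29275414]
w6 [] [229 228 230 232 234 234 225 201 192 193 194 194 193 194 195 194 194 194]
90 [267 300] [88.5 -0.5] 13.793755934222972
110 [262 300] [80.6  0.5] 16.199524723667974
130 [262 299] [72.3  0.7] 16.093076247302488
150 [262 299] [63.7  0.7] 16.426141667339074
180 [263 298] [50.1  0.7] 16.036070585568584
tip [97.05709736  0.34133139]
```

Run:
```python
from h import *
for f in ('w5','w6'):
    z=np.load(f'/tmp/{f}.npz');P={k:z[k] for k in 'KRt'};X=pts(z['d'],P);ee=z['ee']
    for v in (75,100,130,160,190): print(f,v,(np.median(X[v-4:v+5,270:295].reshape(-1,3),0)-ee)[2]*1e3)
    for v in (225,245): print('handle',v,(np.median(X[v-4:v+5,275:290].reshape(-1,3),0)-ee)[2]*1e3)
    print('mat',np.median(X[150:180,200:240,2]))
    if f=='w6':
        print('walltop',np.median(X[22:28,240:255,2]),np.median(X[10:15,240:320,2]), 'floor of notch',X[34:36,270:294,2].round(4))
```

```text
w5 75 28.972994902152855
w5 100 28.945516710573855
w5 130 29.063876781388622
w5 160 29.03985667676921
w5 190 29.005079591099687
handle 225 34.65235189045349
handle 245 34.62813489370908
mat 0.004196627583846587
w6 75 28.83409180753854
w6 100 28.83581277258418
w6 130 28.97955810940528
w6 160 28.98314026663651
w6 190 28.943092418005968
handle 225 34.60560972057613
handle 245 34.69431180149307
mat 0.0040414755219445285
walltop 0.0858666226188588 0.08590378746191796 floor of notch [[0.0667 0.0673 0.0663 0.0655 0.0653 0.0673 0.0661 0.0666 0.0659 0.0665
  0.0663 0.0666 0.0663 0.0656 0.0673 0.0654 0.0659 0.0659 0.0658 0.0669
  0.0663 0.0674 0.067  0.0653]
 [0.0659 0.0675 0.0649 0.0673 0.0662 0.0677 0.066  0.0651 0.0657 0.0663
  0.0662 0.0669 0.0654 0.0664 0.067  0.0658 0.0649 0.0665 0.0647 0.0659
  0.0658 0.0659 0.0669 0.0657]]
```

Request:
{"api": "step_arm", "payload": {"targets": [[0,[10,-2,-45],[0,0,0]],[0,[20,-4,-90],[0,0,0]],[0,[30,-6,-135],[0,0,0]],[0,[36,-7,-170],[0,0,0]],[0,[36,-7,-178],[0,0,0]],[0,[36,-7,-178],[0,0,0]],[0,[36,-7,-178],[0,0,0]]]}}

```text
time: 13.9
ee_pos: [0.4365, 0.0247, 0.0462]
tcp_rot: [-180.0, 0.0, -11.3]
wrist_force: [-0.4, 0.6, -0.9]
opening: 0.0126
grasp_force: 111.2
```

Request:
{"api": "step_arm", "payload": {"targets": [[0,[0,-1,-3.7],[0,0,0]],[0,[0,-1,-3.7],[0,0,0]],[0,[5,-2,-3.7],[0,0,0]],[0,[10,-3,-3.7],[0,0,0]],[0,[15,-4,-3.7],[0,0,0]],[0,[20,-5,-3.7],[0,0,0]],[0,[20,-5,-3.7],[0,0,0]]]}}

```text
time: 14.6
ee_pos: [0.4567, 0.0196, 0.0409]
tcp_rot: [180.0, 0.1, -11.3]
wrist_force: [-0.8, 0.3, -2.0]
opening: 0.0126
grasp_force: 111.2
```

Request:
{"api": "step_arm", "payload": {"targets": [[0,[4,-0.8,0.7],[0,0,0]],[0,[8,-1.6,0.7],[0,0,0]],[0,[12,-2.4,0.7],[0,0,0]],[0,[16,-3.2,0.7],[0,0,0]],[0,[19,-3.8,0.7],[0,0,0]],[0,[22,-4.4,0.7],[0,0,0]],[0,[22,-4.4,0.7],[0,0,0]]]}}

```text
time: 15.3
ee_pos: [0.4784, 0.0152, 0.0416]
tcp_rot: [180.0, 0.1, -11.3]
wrist_force: [0.0, 0.6, -0.4]
opening: 0.0125
grasp_force: 111.2
```

Request:
{"api": "step_arm", "payload": {"targets": [[0,[0,0,-1.6],[0,0,0]],[0,[1.9,-0.4,-6.0],[-0.0138,-0.0684,0]],[0,[4.0,-0.8,-10.3],[-0.0275,-0.1369,0]],[0,[6.5,-1.3,-14.4],[-0.0413,-0.2053,0]],[0,[6.5,-1.3,-14.4],[-0.0413,-0.2053,0]],[0,[6.5,-1.3,-14.4],[-0.0413,-0.2053,0]]]}}

```text
time: 15.9
ee_pos: [0.4837, 0.0141, 0.0273]
tcp_rot: [180.0, -11.8, -11.3]
wrist_force: [-2.0, -0.9, -3.0]
opening: 0.0122
grasp_force: 111.2
```

Request:
{"api": "step_arm", "payload": {"targets": [[0,[2.8,-0.5,-3.9],[-0.0138,-0.0684,0]],[0,[5.7,-1.1,-7.6],[-0.0275,-0.1369,0]],[0,[7.3,-1.5,-9.4],[-0.0344,-0.1711,0]],[0,[7.3,-1.5,-9.4],[-0.0344,-0.1711,0]],[0,[7.3,-1.5,-9.4],[-0.0344,-0.1711,0]]]}}

```text
time: 16.4
ee_pos: [0.4923, 0.0126, 0.0185]
tcp_rot: [180.0, -21.8, -11.3]
wrist_force: [0.1, 0.4, -0.5]
opening: 0.0122
grasp_force: 111.3
```

Run:
```python
from h import *
o=bot.get_obs();print(o['torque'],o['wrist_force'])
im,d,P=cam('scene');X=pts(d,P)
z=np.load('/tmp/scene.npz');X0=pts(z['d'],P)
# tongue region in world: case frame
c=np.array([624.7,-13.5])/1e3;y=np.deg2rad(-11.35);A=np.array([[np.cos(y),np.sin(y)],[-np.sin(y),np.cos(y)]])
for n,Y in (('before',X0),('now',X)):
    Q=(Y[...,:2]-c)@A.T
    for lo,hi in ((-72,-50),(-30,0),(40,80)):
        m=(Q[...,0]>lo/1e3)&(Q[...,0]<hi/1e3)&(abs(Q[...,1])<.02)&(Y[...,2]>.06)&(Y[...,2]<.12);print(n,lo,m.sum(),np.median(Y[m][:,2]).round(4) if m.any() else 0)
```

```text
[0.02673408 0.34823662 0.02168525] [ 0.07574353  0.41004313 -0.45343577]
before -72 59 0.0844
before -30 89 0.085
before 40 140 0.0854
now -72 67 0.0931
now -30 96 0.0905
now 40 143 0.0867
```

The lid has popped: its tongue top is at 93 mm. Now I'll back the blade out and return the bar to the mat.

Request:
{"api": "step_arm", "payload": {"targets": [[0,[-4.3,0.9,5.5],[0.0206,0.1027,0]],[0,[-8,1.6,11],[0.0413,0.2053,0]],[0,[-12,2.4,17.8],[0.0619,0.308,0]],[0,[-13.8,2.8,22.5],[0.0756,0.3765,0]],[0,[-25,5,22.5],[0.0756,0.3765,0]],[0,[-45,9,22.5],[0.0756,0.3765,0]],[0,[-70,14,22.5],[0.0756,0.3765,0]],[0,[-80,20,22.5],[0.0756,0.3765,0]]]}}

```text
time: 17.25
ee_pos: [0.4102, 0.0326, 0.0402]
tcp_rot: [180.0, 0.1, -11.3]
wrist_force: [0.4, 0.9, -0.8]
opening: 0.012
grasp_force: 111.2
```

Request:
{"api": "step_arm", "payload": {"targets": [[0,[8,-7,0],[0,0,-0.145]],[0,[16,-14,0],[0,0,-0.29]],[0,[20,-21,0],[0,0,-0.435]],[0,[24,-24,0],[0,0,-0.58]],[0,[27,-24,0],[0,0,-0.725]],[0,[27,-24,0],[0,0,-0.87]],[0,[27,-24,0],[0,0,-1.015]],[0,[27,-24,0],[0,0,-1.16]]]}}

```text
time: 18.05
ee_pos: [0.4392, 0.0087, 0.0406]
tcp_rot: [-179.9, 0.1, -78.1]
wrist_force: [-0.0, -0.9, -0.4]
opening: 0.0126
grasp_force: 111.2
```

Request:
{"api": "step_arm", "payload": {"targets": [[0,[0,0,0],[0,0,-0.145]],[0,[0,0,0],[0,0,-0.29]],[0,[0,0,-15],[0,0,-0.41]],[0,[0,0,-35],[0,0,-0.41]],[0,[0,0,-45],[0,0,-0.41]],[0,[0,0,-45],[0,0,-0.41]]]}}

```text
time: 18.65
ee_pos: [0.438, 0.0086, -0.0057]
tcp_rot: [179.9, 0.1, -101.2]
wrist_force: [0.1, -0.1, -0.6]
opening: 0.0126
grasp_force: 111.2
```

Request:
{"api": "step_arm", "payload": {"targets": [[0,[0,0,-6],[0,0,0]],[0,[0,0,-10],[0,0,0]],[0,[0,0,-10],[0,0,0]],[0.4,[0,0,-10],[0,0,0]],[0.5,[0,0,-10],[0,0,0]],[0.6,[0,0,-10],[0,0,0]],[1,[0,0,-10],[0,0,0]],[1,[0,0,10],[0,0,0]]]}}

```text
time: 19.45
ee_pos: [0.4372, 0.0085, 0.0035]
tcp_rot: [179.8, 0.1, -101.2]
wrist_force: [-0.2, 0.2, 0.2]
opening: 0.0781
grasp_force: 0.0
```

Request:
{"api": "step_arm", "payload": {"targets": [[1,[0,0,30],[0,0,0]],[1,[0,0,75],[0,0,-0.145]],[1,[5,0,120],[0,0,-0.29]],[1,[30,-2,147],[0,0,-0.435]],[0.66,[60,-5,147],[0,0,-0.58]],[0.66,[90,-8,147],[0,0,-0.725]],[0.66,[120,-10,147],[0,0,-0.87]],[0.66,[128,-10,147],[0,0,-1.015]]]}}

```text
time: 20.25
ee_pos: [0.569, -0.0018, 0.1514]
tcp_rot: [180.0, 0.1, -159.8]
wrist_force: [-1.5, -0.0, -0.3]
opening: 0.0563
grasp_force: 0.0
```

Request:
{"api": "step_arm", "payload": {"targets": [[0.66,[0,0,0],[0,0,-0.145]],[0.66,[0,0,0],[0,0,-0.29]],[0.66,[0,0,0],[0,0,-0.435]],[0.66,[0,0,0],[0,0,-0.559]],[0.66,[0,0,0],[0,0,-0.559]],[0.66,[0,0,0],[0,0,-0.559]]]}}

```text
time: 20.85
ee_pos: [0.5669, -0.0015, 0.1523]
tcp_rot: [180.0, 0.1, 168.8]
wrist_force: [-1.0, 1.0, -1.1]
opening: 0.0565
grasp_force: 0.0
```

Run:
```python
from h import *
o=bot.get_obs();print(o['time'],o['ee_pos'],o['tcp_rot'],o['q'][5])
im,d,P=cam('wrist');save(im,'w7.png');np.savez('/tmp/w7',im=im,d=d,ee=o['ee_pos'],rot=o['tcp_rot'],**P)
```

```text
20.85 [ 0.56690265 -0.00150968  0.15234144] [1.79990689e+02 1.10576154e-01 1.68780827e+02] 11.07315537360808
```

View pics/w7.png

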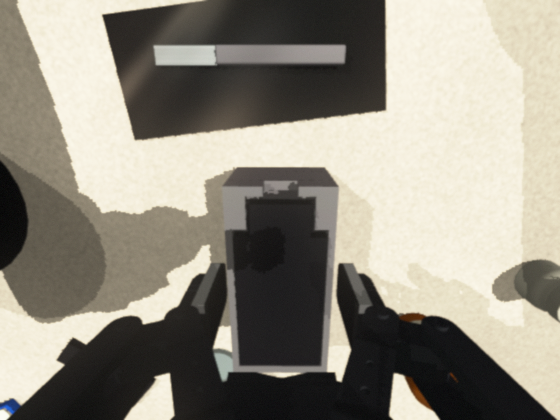

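Bar lying on the mat (250,55). The tongue at (281,215) is centred between the fingers. I'll descend to feel for the corner blocks.

Request:
{"api": "step_arm", "payload": {"targets": [[0.66,[-2,0,-30],[0,0,0]],[0.66,[-2,0,-60],[0,0,0]],[0.66,[-2,0,-80],[0,0,0]],[0.66,[-2,0,-86],[0,0,0]],[0.66,[-2,0,-86],[0,0,0]],[0.66,[-2,0,-86],[0,0,0]]]}}

```text
time: 21.5
ee_pos: [0.5655, -0.0015, 0.0676]
tcp_rot: [180.0, 0.2, 168.6]
wrist_force: [-1.2, -0.2, -0.5]
opening: 0.0564
grasp_force: 0.0
```

Request:
{"api": "step_arm", "payload": {"targets": [[0.66,[0,0,-1],[0,0,0]],[0.66,[0,0,-2],[0,0,0]],[0.66,[0,0,-3],[0,0,0]],[0.66,[0,0,-4],[0,0,0]],[0.66,[0,0,-4],[0,0,0]]]}}

```text
time: 22.0
ee_pos: [0.5648, -0.0015, 0.0622]
tcp_rot: [180.0, 0.1, 168.6]
wrist_force: [-0.2, 0.4, -0.5]
opening: 0.0562
grasp_force: 0.0
```

Request:
{"api": "step_arm", "payload": {"targets": [[0.66,[0,0,-1],[0,0,0]],[0.66,[0,0,-2],[0,0,0]],[0.66,[0,0,-3],[0,0,0]],[0.66,[0,0,-3],[0,0,0]]]}}

```text
time: 22.4
ee_pos: [0.5648, -0.0015, 0.0591]
tcp_rot: [180.0, 0.1, 168.6]
wrist_force: [1.0, -0.4, -0.4]
opening: 0.0565
grasp_force: 0.0
```

Request:
{"api": "step_arm", "payload": {"targets": [[0.66,[0,0,-1],[0,0,0]],[0.66,[0,0,-1],[0,0,0]]]}}

```text
time: 22.6
ee_pos: [0.5648, -0.0015, 0.0582]
tcp_rot: [180.0, 0.1, 168.6]
wrist_force: [0.1, -0.2, 0.6]
opening: 0.0563
grasp_force: 0.0
```

Request:
{"api": "step_arm", "payload": {"targets": [[0.66,[0,0,-1],[0,0,0]],[0.66,[0,0,-1],[0,0,0]]]}}

```text
time: 22.8
ee_pos: [0.5649, -0.0015, 0.0574]
tcp_rot: [180.0, 0.1, 168.6]
wrist_force: [0.8, 0.1, 0.1]
opening: 0.0566
grasp_force: 0.4
```

Request:
{"api": "step_arm", "payload": {"targets": [[0.66,[0,0,1.2],[0,0,0]],[0.5,[0,0,1.2],[0,0,0]],[0.4,[0,0,1.2],[0,0,0]],[0.2,[0,0,1.2],[0,0,0]],[0.2,[0,0,1.2],[0,0,0]],[0.2,[0,0,1.2],[0,0,0]]], "force": 80}}

```text
time: 23.4
ee_pos: [0.5652, -0.0016, 0.0595]
tcp_rot: [180.0, 0.2, 168.6]
wrist_force: [-0.6, -0.5, 7.0]
opening: 0.0454
grasp_force: 84.7
```

Request:
{"api": "step_arm", "payload": {"targets": [[0.2,[0,0,6],[0,0,0]],[0.2,[0,0,14],[0,0,0]],[0.2,[0,0,30],[0,0,0]],[0.2,[0,0,50],[0,0,0]],[0.2,[0,0,75],[0,0,0]],[0.2,[0,0,90],[0,0,0]],[0.2,[0,0,90],[0,0,0]],[0.2,[0,0,90],[0,0,0]]]}}

```text
time: 24.2
ee_pos: [0.5649, -0.0015, 0.1482]
tcp_rot: [180.0, 0.1, 168.6]
wrist_force: [-0.4, 0.0, -1.4]
opening: 0.0454
grasp_force: 82.1
```

Run:
```python
from h import *
o=bot.get_obs();print(o['wrist_force'],o['torque'])
im,d,P=cam('wrist');im2,d2,P2=cam('scene');save(np.hstack([cv2.resize(im,(400,300)),cv2.resize(im2[120:330,150:430],(400,300))]),'w8.png');np.savez('/tmp/w8',im=im,d=d,ee=o['ee_pos'],rot=o['tcp_rot'],**P);np.savez('/tmp/s8',im=im2,d=d2,**P2)
```

```text
[-0.43201226  0.02102394 -1.36279671] [ 0.02331309  0.09349313 -0.0245951 ]
```

View pics/w8.png

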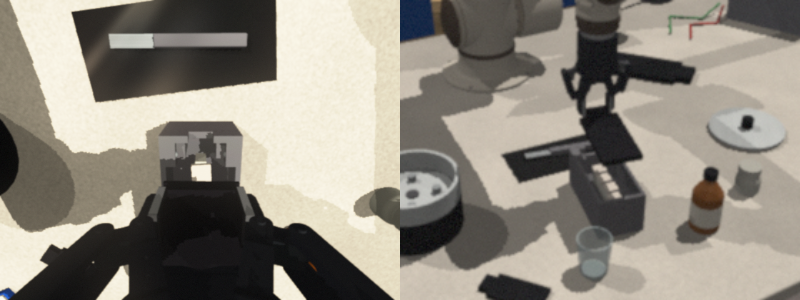

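The lid is lifted out and white tiles are visible in the case. I'll measure the lid's tilt.

Run:
```python
from h import *
c=np.array([624.7,-13.5])/1e3;y=np.deg2rad(-11.35);A=np.array([[np.cos(y),np.sin(y)],[-np.sin(y),np.cos(y)]])
for f in ('s8','w8'):
    z=np.load(f'/tmp/{f}.npz');P={k:z[k] for k in 'KRt'};X=pts(z['d'],P);Q=(X[...,:2]-c)@A.T
    m=(z['d']>0)&(X[...,2]>.12)&(X[...,2]<.22)&(Q[...,0]>-.03)&(Q[...,0]<.1)&(abs(Q[...,1])<.034)&(z['im'].max(2)<70)
    q=Q[m][:,0];zz=X[m][:,2];print(f,m.sum(),len(q) and (np.polyfit(q,zz,1),np.polyfit(Q[m][:,1],zz,1),q.min(),q.max()))
    for a in np.arange(-.09,.12,.02):
        mm=(abs(Q[...,0]-a)<.01)&(abs(Q[...,1])<.034)&(X[...,2]>.1)&(z['d']>0);print(round(a,2),mm.sum(),np.percentile(X[mm][:,2],[10,50,90]).round(3) if mm.any() else '')
```

```text
s8 790 (array([-0.07833632,  0.17761272]), array([0.01702007, 0.17467581]), np.float64(-0.02995533571493417), np.float64(0.09615127346248256))
-0.09 24 [0.414 0.647 0.651]
-0.07 149 [0.181 0.235 0.65 ]
-0.05 797 [0.183 0.267 0.645]
-0.03 1914 [0.31  0.413 0.631]
-0.01 1745 [0.421 0.494 0.61 ]
0.01 111 [0.175 0.177 0.179]
0.03 117 [0.174 0.176 0.177]
0.05 130 [0.173 0.174 0.177]
0.07 124 [0.171 0.173 0.175]
0.09 162 [0.162 0.17  0.174]
0.11 0 
w8 4080 (array([-0.06498407,  0.17910288]), array([0.0061246 , 0.18018426]), np.float64(-0.029998442912416753), np.float64(0.0009226197049657961))
-0.09 1374 [0.254 0.265 0.267]
-0.07 19780 [0.183 0.246 0.259]
-0.05 3534 [0.182 0.182 0.2  ]
-0.03 3074 [0.18  0.181 0.182]
-0.01 2515 [0.179 0.18  0.181]
0.01 2 [0.179 0.179 0.179]
0.03 0 
0.05 0 
0.07 0 
0.09 0 
0.11 0
```

Request:
{"api": "step_arm", "payload": {"targets": [[0.2,[-28,30,0],[0,0,0]],[0.2,[-56,62,0],[-0.007,-0.036,0]],[0.2,[-84,95,0],[-0.0145,-0.072,0]],[0.2,[-112,128,0],[-0.0145,-0.072,0]],[0.2,[-140,162,0],[-0.0145,-0.072,0]],[0.2,[-165,195,-20],[-0.0145,-0.072,0]],[0.2,[-182,215,-50],[-0.0145,-0.072,0]],[0.2,[-182,215,-90],[-0.0145,-0.072,0]]]}}

```text
time: 25.1
ee_pos: [0.3815, 0.2158, 0.058]
tcp_rot: [179.9, 4.4, 168.8]
wrist_force: [0.7, -0.3, -3.1]
opening: 0.0455
grasp_force: 82.2
```

Request:
{"api": "step_arm", "payload": {"targets": [[0.2,[0,0,-30],[0,0,0]],[0.2,[0,0,-50],[0,0,0]],[0.2,[0,0,-60],[0,0,0]],[0.2,[0,0,-65],[0,0,0]],[0.2,[0,0,-65],[0,0,0]]]}}

```text
time: 25.6
ee_pos: [0.3828, 0.2134, -0.0066]
tcp_rot: [-180.0, 4.3, 168.6]
wrist_force: [0.5, 0.0, -0.5]
opening: 0.0455
grasp_force: 82.2
```

Request:
{"api": "step_arm", "payload": {"targets": [[0.2,[0,0,-4],[0,0,0]],[0.2,[0,0,-8],[0,0,0]],[0.2,[0,0,-11],[0,0,0]],[0.2,[0,0,-12],[0,0,0]],[0.2,[0,0,-12],[0,0,0]]]}}

```text
time: 26.1
ee_pos: [0.3828, 0.2135, -0.0185]
tcp_rot: [180.0, 4.3, 168.6]
wrist_force: [0.2, -0.6, -0.8]
opening: 0.0453
grasp_force: 82.2
```

Request:
{"api": "step_arm", "payload": {"targets": [[0.2,[0,0,-1],[0,0,0]],[0.2,[0,0,-2],[0,0,0]],[0.2,[0,0,-2],[0,0,0]]]}}

```text
time: 26.4
ee_pos: [0.3828, 0.2135, -0.0205]
tcp_rot: [180.0, 4.3, 168.6]
wrist_force: [-1.2, 0.1, -1.6]
opening: 0.0456
grasp_force: 82.2
```

Request:
{"api": "step_arm", "payload": {"targets": [[0.2,[0,0,-1],[0,0,0]],[0.2,[0,0,-1.5],[0,0,0]],[0.2,[0,0,-1.5],[0,0,0]]]}}

```text
time: 26.7
ee_pos: [0.383, 0.2136, -0.0217]
tcp_rot: [180.0, 4.3, 168.6]
wrist_force: [-1.4, -0.8, 2.3]
opening: 0.0454
grasp_force: 82.8
```

Run:
```python
from h import *
c=np.array([382.8,213.5])/1e3;y=np.deg2rad(-11.35);A=np.array([[np.cos(y),np.sin(y)],[-np.sin(y),np.cos(y)]])
im,d,P=cam('scene');X=pts(d,P);Q=(X[...,:2]-c)@A.T
for a in np.arange(.0,.18,.02):
    mm=(abs(Q[...,0]-a)<.01)&(abs(Q[...,1])<.034)&(X[...,2]<.1)&(d>0)&(im.max(2)<90);print(round(a,2),mm.sum(),np.percentile(X[mm][:,2],[10,50,90]).round(4) if mm.any() else '')
im,d,P=cam('top');X=pts(d,P);Q=(X[...,:2]-c)@A.T
for a in np.arange(.0,.18,.02):
    mm=(abs(Q[...,0]-a)<.01)&(abs(Q[...,1])<.034)&(X[...,2]<.1)&(d>0)&(im.max(2)<90);print(round(a,2),mm.sum(),np.percentile(X[mm][:,2],[10,50,90]).round(4) if mm.any() else '')
```

```text
0.0 237 [0.0121 0.0567 0.0931]
0.02 73 [0.0099 0.0129 0.0878]
0.04 62 [0.0103 0.0128 0.0146]
0.06 68 [0.0108 0.0124 0.0146]
0.08 64 [0.0102 0.0129 0.0147]
0.1 73 [0.0106 0.0124 0.0151]
0.12 75 [0.0107 0.0129 0.0158]
0.14 105 [0.0019 0.0121 0.0148]
0.16 95 [-0.7548 -0.7479  0.012 ]
0.0 13 [-0.0009  0.0619  0.0772]
0.02 65 [0.0068 0.0117 0.0165]
0.04 121 [0.007  0.0118 0.0158]
0.06 134 [0.0075 0.0114 0.0162]
0.08 136 [0.008  0.012  0.0178]
0.1 134 [0.0085 0.0132 0.0176]
0.12 134 [0.008  0.0128 0.0167]
0.14 132 [0.0091 0.0128 0.0171]
0.16 5 [-0.002  -0.0016  0.0033]
```

Request:
{"api": "step_arm", "payload": {"targets": [[0.7,[0,0,0],[0,0,0]],[0.7,[0,0,0],[0,0,0]],[0.7,[0,0,5],[0,0,0]],[0.7,[0,0,45],[0,0,0]],[0.7,[0,0,90],[0,0,0]],[0.7,[15,-15,135],[0.0145,0.072,0]],[0.7,[40,-45,172],[0.0145,0.072,0]],[0.7,[70,-78,172],[0.0145,0.072,0]]]}}

```text
time: 27.6
ee_pos: [0.4553, 0.1357, 0.1554]
tcp_rot: [179.8, 0.5, 168.7]
wrist_force: [1.2, 0.0, -0.6]
opening: 0.0597
grasp_force: 0.0
```

Request:
{"api": "step_arm", "payload": {"targets": [[0.5,[30,-33,0],[0,0,0]],[0.5,[60,-66,0],[0,0,0]],[0.5,[90,-98,0],[0,0,0]],[0.5,[120,-128,0],[0,0,0]],[0.5,[137,-142,0],[0,0,0]],[0.5,[137,-142,0],[0,0,0]],[0.5,[137,-142,0],[0,0,0]]]}}

```text
time: 28.3
ee_pos: [0.5897, -0.0066, 0.1498]
tcp_rot: [180.0, 0.1, 168.5]
wrist_force: [-0.7, 0.4, 0.1]
opening: 0.043
grasp_force: 0.0
```

Run:
```python
from h import *
o=bot.get_obs();print(o['time'],o['ee_pos'],o['tcp_rot'],o['q'])
im,d,P=cam('wrist');save(im,'w9.png');np.savez('/tmp/w9',im=im,d=d,ee=o['ee_pos'],rot=o['tcp_rot'],**P)
```

```text
28.3 [ 0.58968201 -0.00661852  0.14979566] [1.79989736e+02 5.74716787e-02 1.68525259e+02] [-6.42677055e-01  9.58789639e+00  8.72288407e+00  8.90766111e+01
 -7.19741486e-04  1.08320584e+01]
```

View pics/w9.png

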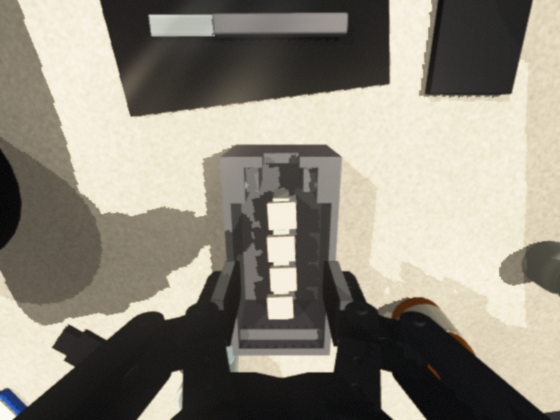

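Four tiles at (282,216), (281,249), (281,279) and (281,306).

Run:
```python
from h import *
z=np.load('/tmp/w9.npz');im=z['im'];P={k:z[k] for k in 'KRt'}
m=np.zeros(im.shape[:2],np.uint8);m[195:325,260:302]=(im.min(2)[195:325,260:302]>150)
n,l,s,c=cv2.connectedComponentsWithStats(m)
for k in range(1,n):
    if s[k,4]>100:
        cc=cv2.findContours((l==k).astype(np.uint8),cv2.RETR_EXTERNAL,cv2.CHAIN_APPROX_NONE)[0][0][:,0]
        W=np.array([ray(P,u,v,.064)[:2]*1e3 for u,v in cc]).astype(np.float32);r=cv2.minAreaRect(W);print(s[k],np.round(r[0],1),np.round(r[1],1),round(r[2],1))
# pedestals/coater from top: depth & bright
z=np.load('/tmp/top.npz');im=z['im'];P={k:z[k] for k in 'KRt'};X=pts(z['d'],P)
m=(abs(X[...,2]-.108)<.012)&(abs(X[...,0]-.505)<.13)&(abs(X[...,1]+.36)<.13)
p=X[m][:,:2];(cx,cy),r=cv2.minEnclosingCircle(p.astype(np.float32));A=np.c_[2*p,np.ones(len(p))];q=np.linalg.lstsq(A,(p**2).sum(1),rcond=None)[0];print('coater',m.sum(),cx,cy,r,q[:2])
```

```text
[267 202  30  33 840] [597.2  -6.9] [24.4 29.6] 82.3
[267 236  28  30 748] [627.4 -14.1] [24.2 28.9] 79.3
[270 268  27  26 641] [658.  -17.9] [24.5 26.6] 78.5
[267 297  26  22 552] [686.5 -27. ] [24.2 23.9] 78.5
coater 633 0.5078906416893005 -0.3604237139225006 0.09119118750095367 [ 0.50770921 -0.35925937]
```

```bash
cat >> seg.py <<'E'
def tiles(im,d,P,zt,roi,thr=150,tol=.002):
    X=pts(d,P);u0,v0,u1,v1=roi;m=np.zeros(im.shape[:2],np.uint8)
    m[v0:v1,u0:u1]=((im.min(2)>thr)&(abs(X[...,2]-zt)<tol))[v0:v1,u0:u1]
    m=cv2.morphologyEx(m,cv2.MORPH_CLOSE,np.ones((3,3)))
    n,l,s,c=cv2.connectedComponentsWithStats(m);out=[]
    for k in range(1,n):
        if s[k,4]>150:
            cc=cv2.findContours((l==k).astype(np.uint8),cv2.RETR_EXTERNAL,cv2.CHAIN_APPROX_NONE)[0][0][:,0]
            W=np.array([ray(P,u,v,zt-.0008)[:2]*1e3 for u,v in cc]).astype(np.float32);r=cv2.minAreaRect(W);out.append((c[k].round(0).tolist(),np.round(r[0],1).tolist(),np.round(r[1],1).tolist(),round(r[2],1)))
    return out
E
python3 - <<'E'
from seg import *
z=np.load('/tmp/w9.npz');im=z['im'];P={k:z[k] for k in 'KRt'};X=pts(z['d'],P)
print(X[200:312:3,281,2].round(4))
for t in tiles(im,z['d'],P,.0648,(255,190,305,330)): print(t)
E
```

```text
[0.0601 0.0653 0.0644 0.0644 0.0653 0.0634 0.0643 0.0638 0.066  0.066
 0.0594 0.0582 0.0637 0.065  0.0657 0.0644 0.0646 0.0647 0.0651 0.065
 0.0661 0.0581 0.0593 0.0652 0.065  0.0647 0.0651 0.0643 0.0646 0.0657
 0.0657 0.0597 0.0633 0.0659 0.065  0.0655 0.064  0.0664]
([282.0, 215.0], [594.7, -6.4], [24.0, 24.5], 82.0)
([281.0, 249.0], [625.5, -13.4], [24.1, 24.6], 81.0)
([283.0, 279.0], [656.5, -17.6], [23.8, 24.5], 81.3)
([280.0, 307.0], [686.5, -27.0], [23.9, 24.1], 79.2)
```

Request:
{"api": "step_arm", "payload": {"targets": [[0.47,[5,0,-30],[0,0,0]],[0.47,[5,0,-60],[0,0,0]],[0.47,[5,0,-85],[0,0,0]],[0.47,[5,0,-105],[0,0,0]],[0.47,[5,0,-112],[0,0,0]],[0.47,[5,0,-112],[0,0,0]],[0.47,[5,0,-112],[0,0,0]]], "force": 30}}

```text
time: 29.05
ee_pos: [0.5952, -0.006, 0.0395]
tcp_rot: [180.0, 0.2, 168.6]
wrist_force: [0.3, -0.1, 0.4]
opening: 0.04
grasp_force: 0.0
```

Request:
{"api": "step_arm", "payload": {"targets": [[0.47,[0,0,-3],[0,0,0]],[0.47,[-0.5,0,-5],[0,0,0]],[0.3,[-0.5,0,-5],[0,0,0]],[0.2,[-0.5,0,-5],[0,0,0]],[0.1,[-0.5,0,-5],[0,0,0]],[0.1,[-0.5,0,-5],[0,0,0]],[0.1,[-0.5,0,-5],[0,0,0]]], "force": 30}}

```text
time: 29.75
ee_pos: [0.5945, -0.0065, 0.0333]
tcp_rot: [180.0, 0.1, 168.6]
wrist_force: [-0.4, 0.1, 2.9]
opening: 0.023
grasp_force: 30.1
```

Request:
{"api": "step_arm", "payload": {"targets": [[0.1,[0,0,8],[0,0,0]],[0.1,[0,0,40],[0,0,0]],[0.1,[0,0,85],[0,0,0]],[0.1,[-5,-30,120],[0,0,0]],[0.1,[-13,-70,147],[0,0,0]],[0.1,[-22,-118,147],[0,0,0]],[0.1,[-31,-167,147],[0,0,0]],[0.1,[-40,-215,147],[0,0,0]]]}}

```text
time: 30.55
ee_pos: [0.5538, -0.2233, 0.1808]
tcp_rot: [-180.0, 0.2, 168.6]
wrist_force: [0.2, -0.0, -0.8]
opening: 0.0231
grasp_force: 29.8
```

Request:
{"api": "step_arm", "payload": {"targets": [[0.1,[-9,-48,0],[0,0,0]],[0.1,[-18,-96,0],[0,0,0]],[0.1,[-24,-128,0],[0,0,0]],[0.1,[-24,-128,0],[0,0,0]],[0.1,[-24,-128,0],[0,0,0]],[0.1,[-24,-128,0],[0,0,0]]]}}

```text
time: 31.15
ee_pos: [0.5306, -0.3487, 0.1803]
tcp_rot: [180.0, 0.1, 168.6]
wrist_force: [0.2, -0.1, -1.3]
opening: 0.023
grasp_force: 29.8
```

Run:
```python
from h import *
o=bot.get_obs();print(o['time'],o['ee_pos'],o['tcp_rot'],o['opening'],o['q'][5])
im,d,P=cam('wrist');save(im,'w10.png');np.savez('/tmp/w10',im=im,d=d,ee=o['ee_pos'],rot=o['tcp_rot'],**P)
```

```text
31.15 [ 0.53057904 -0.34869325  0.18025822] [1.79976374e+02 1.09607726e-01 1.68608720e+02] 0.02302257772238119 -21.951907347421624
```

View pics/w10.png

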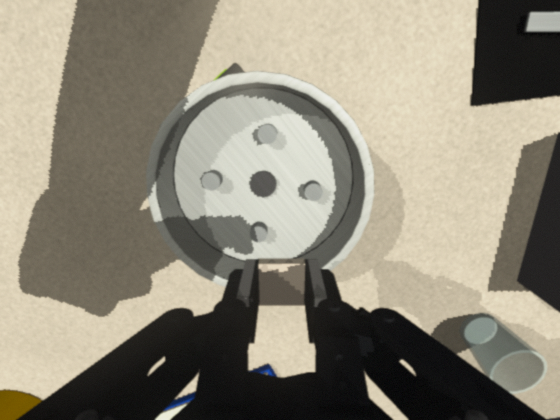

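Pedestal tops at (266,132), (211,180), (314,189) and (260,230); the tile is held at (282,285).

Run:
```python
from h import *
z=np.load('/tmp/w10.npz');im=z['im'];d=z['d'];P={k:z[k] for k in 'KRt'};X=pts(d,P);ee=z['ee']
S=[]
for u,v in ((266,132),(211,180),(314,189),(260,230)):
    w=X[v-14:v+15,u-14:u+15].reshape(-1,3);m=abs(w[:,2]-.0848)<.004
    V,U=np.mgrid[v-14:v+15,u-14:u+15];uv=np.c_[U.ravel(),V.ravel()][m]
    (cu,cv),r=cv2.minEnclosingCircle(uv.astype(np.float32));
    W=np.array([ray(P,a,b,.084)[:2] for a,b in uv])*1e3;(cx,cy),R=cv2.minEnclosingCircle(W.astype(np.float32))
    print((u,v),m.sum(),np.median(w[m][:,2]).round(4),'mean',W.mean(0).round(1),'enc',round(cx,1),round(cy,1),round(R,1));S.append(W.mean(0))
S=np.array(S);c=S.mean(0);print('c',c,np.linalg.norm(S-c,axis=1),np.rad2deg(np.arctan2(*(S-c).T[::-1])))
# rim inner/outer by depth
m=(abs(X[...,2]-.1128)<.003);m[255:]=0
v,u=np.nonzero(m);W=np.array([ray(P,a,b,.112)[:2] for a,b in zip(u,v)])*1e3
q=np.linalg.lstsq(np.c_[2*W,np.ones(len(W))],(W**2).sum(1),rcond=None)[0];r=np.linalg.norm(W-q[:2],axis=1);print('rim',q[:2],np.percentile(r,[2,50,98]))
# tile held
y=np.deg2rad(z['rot'][2]);A=np.array([[np.cos(y),np.sin(y)],[-np.sin(y),np.cos(y)]])
w=X[262:303,262:304];print((w[...,2][::5,20]-ee[2]).round(4),((w[::5,20,:2]-ee[:2])@A.T).round(4).tolist())
print(im[255:312:3,283].max(1))
```

```text
(266, 132) 303 0.085 mean [ 466.3 -347. ] enc 466.3 -347.0 8.0
(211, 180) 282 0.0849 mean [ 495.7 -403.1] enc 495.7 -403.3 8.5
(314, 189) 269 0.085 mean [ 522.6 -317.6] enc 522.5 -317.5 8.4
(260, 230) 243 0.0849 mean [ 551.8 -373.9] enc 552.0 -373.8 8.7
c [ 509.08766912 -360.38476228] [44.87842452 44.789942   44.90203073 44.83222441] [ 162.63336638 -107.43478766   72.50625169  -17.50978293]
rim [ 508.7776929  -360.31608323] [81.01503025 85.10283309 89.05929785]
[0.0289 0.032  0.0309 0.0316 0.0317 0.0318 0.032  0.0309 0.0315] [[0.0106, -0.001], [0.0096, -0.001], [0.0061, -0.001], [0.0037, -0.001], [0.0009, -0.001], [-0.0019, -0.001], [-0.0047, -0.001], [-0.0084, -0.001], [-0.0109, -0.001]]
[214 163 112 217 229 223 122 115  99  89  90  87  89  88  88  89  91 196
 215]
```

Request:
{"api": "step_arm", "payload": {"targets": [[0.1,[10,-12,-40],[0,0,0]],[0.1,[21,-25,-75],[0,0,0]],[0.1,[21,-25,-100],[0,0,0]],[0.1,[21,-25,-113],[0,0,0]],[0.1,[21,-25,-116],[0,0,0]],[0.1,[21,-25,-116],[0,0,0]],[0.1,[21,-25,-116],[0,0,0]]]}}

```text
time: 31.9
ee_pos: [0.5521, -0.3746, 0.0661]
tcp_rot: [-180.0, 0.3, 168.6]
wrist_force: [-0.7, 0.1, 0.7]
opening: 0.0227
grasp_force: 29.8
```

Request:
{"api": "step_arm", "payload": {"targets": [[0.1,[0,0.4,-3],[0,0,0]],[0.1,[0,0.4,-5],[0,0,0]],[0.1,[0,0.4,-5],[0,0,0]],[0.1,[0,0.4,-5],[0,0,0]]]}}

```text
time: 32.3
ee_pos: [0.5515, -0.3742, 0.0593]
tcp_rot: [180.0, 0.1, 168.6]
wrist_force: [0.5, 0.3, 1.9]
opening: 0.0231
grasp_force: 30.0
```

Request:
{"api": "step_arm", "payload": {"targets": [[0.36,[0,0,-0.3],[0,0,0]],[0.4,[0,0,-0.3],[0,0,0]],[0.4,[0,0,-0.3],[0,0,0]],[0.4,[0,0,10],[0,0,0]],[0.4,[0,0,50],[0,0,0]],[0.4,[0,0,95],[0,0,0]],[0.4,[0,20,120],[0,0,0]],[0.4,[2,60,120],[0,0,0]]]}}

```text
time: 33.1
ee_pos: [0.5543, -0.3161, 0.1843]
tcp_rot: [-179.9, 0.5, 168.4]
wrist_force: [0.8, -0.2, 0.3]
opening: 0.0339
grasp_force: 0.0
```

Run:
```python
from seg import *
o=bot.get_obs();print(o['ee_pos'],o['opening'])
im,d,P=cam('wrist');X=pts(d,P)
u,v=proj(P,[.5518,-.3739,.09]);u,v=int(u),int(v);print(u,v,X[v,u],im[v,u])
for t in tiles(im,d,P,.0908,(u-40,v-40,u+40,v+40),100): print(t)
for dx,dy in ((-9,-9),(9,-9),(-9,9),(9,9)): 
    a,b=proj(P,[.5518+dx/1e3,-.3739+dy/1e3,.09]).astype(int);print(dx,dy,np.median(X[b-1:b+2,a-1:a+2,2]).round(4))
```

```text
[ 0.55434546 -0.31608235  0.18426281] 0.033882185958007585
217 216 [ 0.5514632  -0.37370172  0.09066454] [227 213 189]
([218.0, 214.0], [550.5, -372.9], [24.6, 20.0], 78.5)
-9 -9 0.0902
9 -9 0.0911
-9 9 0.0893
9 9 0.0912
```

Request:
{"api": "step_arm", "payload": {"targets": [[0.47,[10,45,0],[0,0,0]],[0.47,[20,90,0],[0,0,0]],[0.47,[31,135,0],[0,0,0]],[0.47,[42,180,0],[0,0,0]],[0.47,[53,225,-5],[0,0,0]],[0.47,[63,270,-20],[0,0,0]],[0.47,[71,302,-40],[0,0,0]],[0.47,[71,302,-80],[0,0,0]]]}}

```text
time: 33.95
ee_pos: [0.6266, -0.008, 0.1016]
tcp_rot: [179.9, 0.4, 168.8]
wrist_force: [-0.6, -0.9, 0.5]
opening: 0.04
grasp_force: 0.0
```

Request:
{"api": "step_arm", "payload": {"targets": [[0.47,[0,0,-30],[0,0,0]],[0.47,[0,0,-55],[0,0,0]],[0.47,[0,0,-60],[0,0,0]],[0.47,[0,0,-60],[0,0,0]],[0.47,[0,0,-60],[0,0,0]]]}}

```text
time: 34.45
ee_pos: [0.6252, -0.0122, 0.041]
tcp_rot: [180.0, 0.2, 168.6]
wrist_force: [-1.0, -0.1, 0.9]
opening: 0.0401
grasp_force: 0.0
```

Request:
{"api": "step_arm", "payload": {"targets": [[0.47,[0.4,-1,-4],[0,0,0]],[0.47,[0.4,-1,-6.5],[0,0,0]],[0.47,[0.4,-1,-6.5],[0,0,0]],[0.3,[0.4,-1,-6.5],[0,0,0]],[0.2,[0.4,-1,-6.5],[0,0,0]],[0.1,[0.4,-1,-6.5],[0,0,0]],[0.1,[0.4,-1,-6.5],[0,0,0]]], "force": 30}}

```text
time: 35.15
ee_pos: [0.6249, -0.0131, 0.0328]
tcp_rot: [180.0, 0.1, 168.6]
wrist_force: [-0.5, -0.2, 3.0]
opening: 0.023
grasp_force: 30.1
```

Request:
{"api": "step_arm", "payload": {"targets": [[0.1,[0,0,8],[0,0,0]],[0.1,[0,0,45],[0,0,0]],[0.1,[0,0,90],[0,0,0]],[0.1,[-12,-25,125],[0,0,0]],[0.1,[-32,-67,140],[0,0,0]],[0.1,[-52,-110,140],[0,0,0]],[0.1,[-72,-153,140],[0,0,0]],[0.1,[-92,-196,140],[0,0,0]]]}}

```text
time: 35.95
ee_pos: [0.5318, -0.2105, 0.1733]
tcp_rot: [-180.0, 0.2, 168.6]
wrist_force: [0.7, -0.9, 0.4]
opening: 0.0224
grasp_force: 29.8
```

Request:
{"api": "step_arm", "payload": {"targets": [[0.1,[-20,-43,0],[0,0,0]],[0.1,[-40,-86,0],[0,0,0]],[0.1,[-60,-125,0],[0,0,0]],[0.1,[-67,-138,-30],[0,0,0]],[0.1,[-67,-138,-70],[0,0,0]],[0.1,[-67,-138,-100],[0,0,0]],[0.1,[-67,-138,-108],[0,0,0]],[0.1,[-67,-138,-108],[0,0,0]]]}}

```text
time: 36.75
ee_pos: [0.4653, -0.3467, 0.0641]
tcp_rot: [179.9, 0.0, 168.6]
wrist_force: [0.5, 0.2, 0.6]
opening: 0.0227
grasp_force: 29.8
```

Request:
{"api": "step_arm", "payload": {"targets": [[0.1,[0.5,-0.3,-3],[0,0,0]],[0.1,[0.5,-0.3,-4.8],[0,0,0]],[0.1,[0.5,-0.3,-4.8],[0,0,0]],[0.1,[0.5,-0.3,-4.8],[0,0,0]]]}}

```text
time: 37.15
ee_pos: [0.4666, -0.3475, 0.0605]
tcp_rot: [-180.0, 0.2, 168.6]
wrist_force: [0.2, 0.9, -0.3]
opening: 0.0229
grasp_force: 29.8
```

Request:
{"api": "step_arm", "payload": {"targets": [[0.1,[-0.7,0.4,-1],[0,0,0]],[0.1,[-0.7,0.4,-1.6],[0,0,0]],[0.1,[-0.7,0.4,-1.6],[0,0,0]]]}}

```text
time: 37.45
ee_pos: [0.4657, -0.347, 0.0588]
tcp_rot: [-180.0, 0.1, 168.6]
wrist_force: [-1.0, 1.4, 4.5]
opening: 0.0228
grasp_force: 30.3
```

Request:
{"api": "step_arm", "payload": {"targets": [[0.36,[0,0,0],[0,0,0]],[0.4,[0,0,0],[0,0,0]],[0.4,[0,0,0],[0,0,0]],[0.4,[0,0,10],[0,0,0]],[0.4,[0,0,50],[0,0,0]],[0.4,[0,0,95],[0,0,0]],[0.47,[15,25,125],[0,0,0]],[0.47,[37,65,125],[0,0,0]]]}}

```text
time: 38.25
ee_pos: [0.5038, -0.2837, 0.189]
tcp_rot: [-179.9, 0.5, 168.4]
wrist_force: [0.6, -0.0, -0.0]
opening: 0.0398
grasp_force: 0.0
```

Request:
{"api": "step_arm", "payload": {"targets": [[0.47,[22,38,0],[0,0,0]],[0.47,[44,77,0],[0,0,0]],[0.47,[67,116,0],[0,0,0]],[0.47,[90,155,0],[0,0,0]],[0.47,[112,194,0],[0,0,0]],[0.47,[135,233,-10],[0,0,0]],[0.47,[153,263,-30],[0,0,0]],[0.47,[153,263,-70],[0,0,0]]]}}

```text
time: 39.05
ee_pos: [0.6588, -0.015, 0.1153]
tcp_rot: [179.9, 0.4, 168.8]
wrist_force: [0.3, -0.9, 0.4]
opening: 0.0404
grasp_force: 0.0
```

Request:
{"api": "step_arm", "payload": {"targets": [[0.47,[0,0,-30],[0,0,0]],[0.47,[0,0,-60],[0,0,0]],[0.47,[0,0,-72],[0,0,0]],[0.47,[0,0,-72],[0,0,0]],[0.47,[0,0,-72],[0,0,0]]]}}

```text
time: 39.55
ee_pos: [0.6562, -0.0191, 0.0429]
tcp_rot: [180.0, 0.2, 168.6]
wrist_force: [0.9, 0.0, -0.0]
opening: 0.0403
grasp_force: 0.0
```

Request:
{"api": "step_arm", "payload": {"targets": [[0.47,[0.6,1.6,-5],[0,0,0]],[0.47,[0.6,1.6,-8.3],[0,0,0]],[0.47,[0.6,1.6,-8.3],[0,0,0]],[0.3,[0.6,1.6,-8.3],[0,0,0]],[0.2,[0.6,1.6,-8.3],[0,0,0]],[0.1,[0.6,1.6,-8.3],[0,0,0]],[0.1,[0.6,1.6,-8.3],[0,0,0]]], "force": 30}}

```text
time: 40.25
ee_pos: [0.6564, -0.0174, 0.0333]
tcp_rot: [180.0, 0.1, 168.6]
wrist_force: [-0.5, 0.0, 2.7]
opening: 0.0229
grasp_force: 30.2
```

Request:
{"api": "step_arm", "payload": {"targets": [[0.1,[0,0,8],[0,0,0]],[0.1,[0,0,45],[0,0,0]],[0.1,[0,0,90],[0,0,0]],[0.1,[-10,-22,125],[0,0,-0.145]],[0.1,[-28,-62,140],[0,0,-0.29]],[0.1,[-46,-102,140],[0,0,-0.435]],[0.1,[-64,-142,140],[0,0,-0.58]],[0.1,[-82,-182,140],[0,0,-0.725]]]}}

```text
time: 41.05
ee_pos: [0.5733, -0.2007, 0.1736]
tcp_rot: [180.0, 0.1, 126.7]
wrist_force: [0.1, 0.2, -1.0]
opening: 0.0228
grasp_force: 29.9
```

Request:
{"api": "step_arm", "payload": {"targets": [[0.1,[-16,-40,0],[0,0,-0.145]],[0.1,[-32,-80,0],[0,0,-0.29]],[0.1,[-52,-118,0],[0,0,-0.435]],[0.1,[-52,-118,0],[0,0,-0.58]],[0.1,[-52,-118,-30],[0,0,-0.725]],[0.1,[-52,-118,-70],[0,0,-0.846]],[0.1,[-52,-118,-100],[0,0,-0.846]],[0.1,[-52,-118,-108],[0,0,-0.846]]]}}

```text
time: 41.85
ee_pos: [0.5204, -0.3165, 0.0614]
tcp_rot: [-179.7, 0.0, 78.6]
wrist_force: [0.4, -0.1, 0.2]
opening: 0.0229
grasp_force: 29.9
```

Request:
{"api": "step_arm", "payload": {"targets": [[0.1,[0,0,0],[0,0,0]],[0.1,[0,0,0],[0,0,0]]]}}

```text
time: 42.05
ee_pos: [0.5229, -0.3178, 0.0668]
tcp_rot: [179.9, 0.2, 78.6]
wrist_force: [0.3, -0.3, -0.4]
opening: 0.0228
grasp_force: 29.9
```

Request:
{"api": "step_arm", "payload": {"targets": [[0.1,[-0.3,0.2,-3],[0,0,0]],[0.1,[-0.3,0.2,-6],[0,0,0]],[0.1,[-0.3,0.2,-6],[0,0,0]],[0.1,[-0.3,0.2,-6],[0,0,0]]]}}

```text
time: 42.45
ee_pos: [0.5221, -0.3173, 0.0592]
tcp_rot: [180.0, 0.1, 78.6]
wrist_force: [0.7, -0.1, 1.4]
opening: 0.0229
grasp_force: 30.0
```

Request:
{"api": "step_arm", "payload": {"targets": [[0.36,[0,0,0],[0,0,0]],[0.4,[0,0,0],[0,0,0]],[0.4,[0,0,0],[0,0,0]],[0.4,[0,0,10],[0,0,0]],[0.4,[0,0,50],[0,0,0]],[0.4,[0,0,95],[0,0,0]],[0.47,[15,25,125],[0,0,0.145]],[0.47,[37,65,125],[0,0,0.29]]]}}

```text
time: 43.25
ee_pos: [0.5601, -0.2539, 0.1902]
tcp_rot: [179.6, 0.4, 95.3]
wrist_force: [1.9, 0.1, -0.8]
opening: 0.0401
grasp_force: 0.0
```

Request:
{"api": "step_arm", "payload": {"targets": [[0.47,[18,33,0],[0,0,0.145]],[0.47,[36,66,0],[0,0,0.29]],[0.47,[54,99,0],[0,0,0.435]],[0.47,[72,132,0],[0,0,0.58]],[0.47,[90,165,0],[0,0,0.725]],[0.47,[108,198,0],[0,0,0.87]],[0.47,[127,225,0],[0,0,1.015]],[0.47,[127,225,0],[0,0,1.16]]]}}

```text
time: 44.05
ee_pos: [0.6873, -0.0235, 0.1835]
tcp_rot: [180.0, 0.1, 162.2]
wrist_force: [0.2, -0.5, -0.5]
opening: 0.0402
grasp_force: 0.0
```

Request:
{"api": "step_arm", "payload": {"targets": [[0.47,[0,0,-35],[0,0,0.121]],[0.47,[0,0,-75],[0,0,0.121]],[0.47,[0,0,-110],[0,0,0.121]],[0.47,[0,0,-138],[0,0,0.121]],[0.47,[0,0,-142],[0,0,0.121]],[0.47,[0,0,-142],[0,0,0.121]],[0.47,[0,0,-142],[0,0,0.121]]]}}

```text
time: 44.75
ee_pos: [0.687, -0.0272, 0.0443]
tcp_rot: [180.0, 0.3, 168.6]
wrist_force: [-0.8, 0.2, 1.6]
opening: 0.0402
grasp_force: 0.0
```

Request:
{"api": "step_arm", "payload": {"targets": [[0.47,[0,0.2,-5],[0,0,0]],[0.47,[0,0.2,-9.3],[0,0,0]],[0.47,[0,0.2,-9.3],[0,0,0]],[0.3,[0,0.2,-9.3],[0,0,0]],[0.2,[0,0.2,-9.3],[0,0,0]],[0.1,[0,0.2,-9.3],[0,0,0]],[0.1,[0,0.2,-9.3],[0,0,0]]], "force": 30}}

```text
time: 45.45
ee_pos: [0.686, -0.027, 0.0328]
tcp_rot: [180.0, 0.1, 168.6]
wrist_force: [-1.0, 0.1, 1.1]
opening: 0.0227
grasp_force: 29.8
```

Request:
{"api": "step_arm", "payload": {"targets": [[0.1,[0,0,8],[0,0,0]],[0.1,[0,0,45],[0,0,0]],[0.1,[0,0,90],[0,0,0]],[0.1,[-10,-22,125],[0,0,-0.145]],[0.1,[-30,-62,140],[0,0,-0.29]],[0.1,[-50,-102,140],[0,0,-0.435]],[0.1,[-70,-142,140],[0,0,-0.58]],[0.1,[-90,-182,140],[0,0,-0.725]]]}}

```text
time: 46.25
ee_pos: [0.595, -0.2103, 0.1734]
tcp_rot: [180.0, 0.2, 126.7]
wrist_force: [1.1, 0.1, -0.2]
opening: 0.023
grasp_force: 29.7
```

Request:
{"api": "step_arm", "payload": {"targets": [[0.1,[-20,-40,0],[0,0,-0.145]],[0.1,[-40,-80,0],[0,0,-0.29]],[0.1,[-60,-120,0],[0,0,-0.435]],[0.1,[-80,-160,0],[0,0,-0.58]],[0.1,[-100,-193,0],[0,0,-0.725]],[0.1,[-100,-193,-35],[0,0,-0.846]],[0.1,[-100,-193,-75],[0,0,-0.846]],[0.1,[-100,-193,-100],[0,0,-0.846]]]}}

```text
time: 47.05
ee_pos: [0.4948, -0.4019, 0.0702]
tcp_rot: [-179.9, 0.1, 78.5]
wrist_force: [0.9, 0.1, -0.3]
opening: 0.0228
grasp_force: 29.6
```

Request:
{"api": "step_arm", "payload": {"targets": [[0.1,[0,0,-7],[0,0,0]],[0.1,[0,0,-7],[0,0,0]],[0.1,[0,0,-7],[0,0,0]],[0.1,[0,0,-7],[0,0,0]]]}}

```text
time: 47.45
ee_pos: [0.4968, -0.4026, 0.0677]
tcp_rot: [179.8, 0.2, 78.6]
wrist_force: [0.2, 0.3, 0.1]
opening: 0.0229
grasp_force: 29.6
```

Request:
{"api": "step_arm", "payload": {"targets": [[0.1,[-0.9,0,-4],[0,0,0]],[0.1,[-0.9,0,-7.5],[0,0,0]],[0.1,[-0.9,0,-7.5],[0,0,0]],[0.1,[-0.9,0,-7.5],[0,0,0]]]}}

```text
time: 47.85
ee_pos: [0.4952, -0.4022, 0.0587]
tcp_rot: [179.9, 0.1, 78.6]
wrist_force: [-0.5, -0.0, 5.7]
opening: 0.023
grasp_force: 30.2
```

Request:
{"api": "step_arm", "payload": {"targets": [[0.36,[0,0,0],[0,0,0]],[0.4,[0,0,0],[0,0,0]],[0.4,[0,0,0],[0,0,0]],[0.4,[0,0,10],[0,0,0]],[0.4,[0,0,50],[0,0,0]],[0.4,[0,0,95],[0,0,0]],[0.4,[0,-20,125],[0,0,0]],[0.4,[0,-20,125],[0,0,0]]]}}

```text
time: 48.65
ee_pos: [0.4961, -0.4245, 0.1891]
tcp_rot: [179.6, 0.4, 78.5]
wrist_force: [-0.3, 0.1, -0.2]
opening: 0.0344
grasp_force: 0.0
```

Request:
{"api": "step_arm", "payload": {"targets": [[0.4,[0,0,0],[0,0,0]],[0.4,[0,0,0],[0,0,0]]]}}

```text
time: 48.85
ee_pos: [0.4947, -0.4215, 0.182]
tcp_rot: [-179.9, 0.1, 78.6]
wrist_force: [0.6, 0.6, 0.1]
opening: 0.0343
grasp_force: 0.0
```

Run:
```python
from seg import *
o=bot.get_obs();print(o['ee_pos'],o['tcp_rot'])
im,d,P=cam('wrist');X=pts(d,P);save(im,'w11.png');np.savez('/tmp/w11',im=im,d=d,**P)
for s in ((551.8,-373.9),(466.3,-347),(522.6,-317.6),(495.7,-403.1)):
    u,v=proj(P,[s[0]/1e3,s[1]/1e3,.09]).astype(int)
    w=X[v-22:v+23,u-22:u+23].reshape(-1,3);m=(abs(w[:,2]-.0908)<.004)
    V,U=np.mgrid[v-22:v+23,u-22:u+23];g=np.zeros((45,45),np.uint8);g.ravel()[m]=1;g=cv2.morphologyEx(g,cv2.MORPH_CLOSE,np.ones((3,3)))
    cs=max(cv2.findContours(g,cv2.RETR_EXTERNAL,cv2.CHAIN_APPROX_NONE)[0],key=cv2.contourArea)[:,0]+[u-22,v-22]
    W=np.array([ray(P,a,b,.09)[:2]*1e3 for a,b in cs]).astype(np.float32);r=cv2.minAreaRect(W)
    p=w[m];pl=np.linalg.lstsq(np.c_[p[:,:2]-p[:,:2].mean(0),np.ones(len(p))],p[:,2],rcond=None)[0]
    print(s,(u,v),m.sum(),np.round(r[0],1),np.round(r[1],1),'off',np.round(np.array(r[0])-s,1),'slope deg',np.rad2deg(pl[:2]).round(1),pl[2].round(4))
# cover now
im,d,P=cam('top');X=pts(d,P);np.savez('/tmp/top2',im=im,d=d,**P)
m=((im.min(2)>95)&(X[...,2]>.004)&(X[...,2]<.025)&(X[...,1]>.25)&(X[...,1]<.5)&(X[...,0]>.4)&(X[...,0]<.66)).astype(np.uint8)
n,l,s,c=cv2.connectedComponentsWithStats(m);k=1+np.argmax(s[1:,4]);print(s[k],c[k])
k=(im.max(2)<60)&(X[...,2]>.02)&(abs(X[...,1]-.372)<.09)&(abs(X[...,0]-.53)<.09);v,u=np.nonzero(k);print('knob',u.mean(),v.mean(),len(u),X[k].mean(0))
```

```text
[ 0.49465725 -0.42153883  0.18197445] [-1.79920888e+02  5.62971733e-02  7.85649627e+01]
(551.8, -373.9) (np.int64(339), np.int64(140)) 905 [ 552.3 -373.5] [23.3 24.7] off [0.5 0.4] slope deg [ 0.9 -0.3] 0.0909
(466.3, -347) (np.int64(230), np.int64(128)) 934 [ 467. -347.] [23.5 24.7] off [0.7 0. ] slope deg [-0.4 -0.1] 0.0911
(522.6, -317.6) (np.int64(291), np.int64(74)) 1050 [ 520.9 -318. ] [23.4 24. ] off [-1.7 -0.4] slope deg [-0.   0.1] 0.0911
(495.7, -403.1) (np.int64(279), np.int64(187)) 782 [ 493.9 -402.6] [24.8 23.5] off [-1.8  0.5] slope deg [-0.3 -0.8] 0.091
[ 123  169   64   58 2223] [149.66441745 196.6860099 ]
knob 148.82222222222222 195.73333333333332 45 [0.55571433 0.41115501 0.03513949]
```

All four tiles are level on their pedestals. Two sit about 1.8 mm off in x, so I'll re-centre those two with a gentle regrip. The cover has been knocked to about (0.556, 0.411).

Request:
{"api": "step_arm", "payload": {"targets": [[0.4,[2.3,19,-40],[0,0,0]],[0.4,[2.3,19,-80],[0,0,0]],[0.4,[2.3,19,-110],[0,0,0]],[0.4,[2.3,19,-116],[0,0,0]],[0.4,[2.3,19,-116],[0,0,0]],[0.4,[2.3,19,-116],[0,0,0]]], "force": 20}}

```text
time: 49.55
ee_pos: [0.4978, -0.4034, 0.0688]
tcp_rot: [179.9, 0.2, 78.6]
wrist_force: [-0.7, -0.1, 1.0]
opening: 0.0341
grasp_force: 0.0
```

Request:
{"api": "step_arm", "payload": {"targets": [[0.4,[0,0,-3.5],[0,0,0]],[0.4,[0,0,-3.5],[0,0,0]],[0.4,[0,0,-3.5],[0,0,0]]]}}

```text
time: 49.85
ee_pos: [0.4975, -0.4033, 0.0642]
tcp_rot: [179.9, 0.1, 78.6]
wrist_force: [0.2, -0.5, 0.6]
opening: 0.0341
grasp_force: 0.0
```

Request:
{"api": "step_arm", "payload": {"targets": [[0.4,[-0.4,0,-4],[0,0,0]],[0.4,[-0.4,0,-4],[0,0,0]],[0.3,[-0.4,0,-4],[0,0,0]],[0.22,[-0.4,0,-4],[0,0,0]],[0.15,[-0.4,0,-4],[0,0,0]],[0.15,[-0.4,0,-4],[0,0,0]]]}}

```text
time: 50.45
ee_pos: [0.4969, -0.403, 0.0596]
tcp_rot: [180.0, 0.1, 78.6]
wrist_force: [-1.2, 0.1, 0.7]
opening: 0.0234
grasp_force: 20.5
```

Request:
{"api": "step_arm", "payload": {"targets": [[0.3,[0,0,0],[0,0,0]],[0.4,[0,0,0],[0,0,0]],[0.4,[0,0,0],[0,0,0]],[0.4,[0,0,30],[0,0,0]],[0.4,[0,20,60],[0,0,0]],[0.4,[15,60,60],[0,0,0]],[0.4,[26,84,40],[0,0,0]],[0.4,[26,84,20],[0,0,0]]]}}

```text
time: 51.25
ee_pos: [0.5246, -0.3166, 0.0802]
tcp_rot: [179.9, 0.1, 78.7]
wrist_force: [-0.7, -0.1, 0.0]
opening: 0.0345
grasp_force: 0.0
```

Request:
{"api": "step_arm", "payload": {"targets": [[0.4,[0,0,-6],[0,0,0]],[0.4,[0,0,-12],[0,0,0]],[0.4,[0,0,-14],[0,0,0]],[0.4,[0,0,-14],[0,0,0]]]}}

```text
time: 51.65
ee_pos: [0.5227, -0.3196, 0.0659]
tcp_rot: [180.0, 0.1, 78.5]
wrist_force: [-0.2, 0.5, 0.4]
opening: 0.0343
grasp_force: 0.0
```

Request:
{"api": "step_arm", "payload": {"targets": [[0.4,[0.9,1.2,-3],[0,0,0]],[0.4,[0.9,1.2,-5.5],[0,0,0]],[0.4,[0.9,1.2,-5.5],[0,0,0]],[0.3,[0.9,1.2,-5.5],[0,0,0]],[0.22,[0.9,1.2,-5.5],[0,0,0]],[0.15,[0.9,1.2,-5.5],[0,0,0]],[0.15,[0.9,1.2,-5.5],[0,0,0]]]}}

```text
time: 52.35
ee_pos: [0.5239, -0.3179, 0.0602]
tcp_rot: [180.0, 0.1, 78.6]
wrist_force: [0.4, 0.4, 0.6]
opening: 0.0233
grasp_force: 20.4
```

Request:
{"api": "step_arm", "payload": {"targets": [[0.3,[0,0,0],[0,0,0]],[0.4,[0,0,0],[0,0,0]],[0.4,[0,0,0],[0,0,0]],[0.4,[0,0,30],[0,0,0]],[0.4,[0,0,75],[0,0,0]],[0.4,[-10,-40,110],[0,0,0]],[0.4,[-26,-84,123],[0,0,0]],[0.4,[-29,-104,123],[0,0,0]]]}}

```text
time: 53.15
ee_pos: [0.4941, -0.425, 0.1862]
tcp_rot: [179.8, 0.3, 78.5]
wrist_force: [0.5, -0.6, -1.0]
opening: 0.0343
grasp_force: 0.0
```

Request:
{"api": "step_arm", "payload": {"targets": [[0.4,[0,0,0],[0,0,0]],[0.4,[0,0,0],[0,0,0]],[0.4,[0,0,0],[0,0,0]]]}}

```text
time: 53.45
ee_pos: [0.495, -0.4208, 0.1826]
tcp_rot: [-180.0, 0.1, 78.6]
wrist_force: [-0.1, -0.5, 0.1]
opening: 0.0341
grasp_force: 0.0
```

Run:
```python
from seg import *
o=bot.get_obs();print(o['ee_pos'],o['tcp_rot'],o['q'])
im,d,P=cam('wrist');X=pts(d,P);np.savez('/tmp/w12',im=im,d=d,**P)
S=[(551.8,-373.9),(466.3,-347),(522.6,-317.6),(495.7,-403.1)]
for s in S:
    u,v=proj(P,[s[0]/1e3,s[1]/1e3,.09]).astype(int)
    w=X[v-22:v+23,u-22:u+23].reshape(-1,3);m=(abs(w[:,2]-.0908)<.004)
    g=np.zeros((45,45),np.uint8);g.ravel()[m]=1;g=cv2.morphologyEx(g,cv2.MORPH_CLOSE,np.ones((3,3)))
    cs=max(cv2.findContours(g,cv2.RETR_EXTERNAL,cv2.CHAIN_APPROX_NONE)[0],key=cv2.contourArea)[:,0]+[u-22,v-22]
    W=np.array([ray(P,a,b,.09)[:2]*1e3 for a,b in cs]).astype(np.float32);r=cv2.minAreaRect(W)
    p=w[m];pl=np.linalg.lstsq(np.c_[p[:,:2]-p[:,:2].mean(0),np.ones(len(p))],p[:,2],rcond=None)[0]
    print(s,np.round(r[0],1),np.round(r[1],1),'off',np.round(np.array(r[0])-s,1),np.rad2deg(pl[:2]).round(1))
# cover via depth, top2
z=np.load('/tmp/top2.npz');im=z['im'];d=z['d'];P={k:z[k] for k in 'KRt'}
roi=im[150:250,105:210];m=(roi.min(2)>120).astype(np.uint8)
g=cv2.GaussianBlur(cv2.cvtColor(roi,cv2.COLOR_RGB2GRAY),(3,3),0)
hc=cv2.HoughCircles(g,cv2.HOUGH_GRADIENT,1,40,param1=80,param2=15,minRadius=24,maxRadius=34);print(hc)
u,v=hc[0][0][:2]+[105,150];print('flange c',u,v,ray(P,u,v,.011),'knob',ray(P,148.8,195.7,.036))
```

```text
[ 0.49495189 -0.42079813  0.18261853] [-1.79970011e+02  7.21213344e-02  7.86015956e+01] [-4.03336674e+01  1.87958390e+01  2.33991966e+01  9.45947095e+01
 -7.76277345e-02  6.10647500e+01]
(551.8, -373.9) [ 552.3 -373.6] [23.4 24.7] off [0.5 0.3] [ 0.4 -0.1]
(466.3, -347) [ 467.  -346.7] [22.8 24.6] off [0.7 0.3] [-0.5  0.4]
(522.6, -317.6) [ 522.9 -318.3] [23.5 23.6] off [ 0.3 -0.7] [-0.6  0. ]
(495.7, -403.1) [ 495.7 -403.2] [24.9 23.7] off [-0.  -0.1] [-0.3 -0.5]
[[[45.5 46.5 26.6]]]
flange c 150.5 196.5 [0.55679334 0.41217412 0.011     ] knob [0.55569228 0.41100636 0.036     ]
```

All four tiles are within 0.8 mm and level. Now the cover.

Request:
{"api": "step_arm", "payload": {"targets": [[0.8,[3,46,0],[0,0,0]],[0.8,[7,92,0],[0,0,0]],[0.8,[10,138,0],[0,0,0]],[0.8,[13,184,0],[0,0,0]],[0.8,[17,230,0],[0,0,0]],[0.8,[20,276,0],[0,0,0]],[0.8,[23,322,0],[0,0,0]],[0.8,[27,368,0],[0,0,0]]]}}

```text
time: 54.3
ee_pos: [0.5211, -0.051, 0.1832]
tcp_rot: [180.0, 0.1, 78.6]
wrist_force: [1.0, -0.5, 0.1]
opening: 0.0681
grasp_force: 0.0
```

Request:
{"api": "step_arm", "payload": {"targets": [[0.8,[3,46,0],[0,0,0]],[0.8,[7,92,0],[0,0,0]],[0.8,[10,138,0],[0,0,0]],[0.8,[13,184,0],[0,0,0]],[0.8,[17,230,0],[0,0,0]],[0.8,[20,276,0],[0,0,0]],[0.8,[23,322,0],[0,0,0]],[0.8,[27,368,0],[0,0,0]]]}}

```text
time: 55.1
ee_pos: [0.5475, 0.317, 0.1833]
tcp_rot: [180.0, 0.1, 78.7]
wrist_force: [0.5, -1.7, -0.7]
opening: 0.0681
grasp_force: 0.0
```

Request:
{"api": "step_arm", "payload": {"targets": [[0.8,[4,46,0],[0,0,0]],[0.8,[7,90,0],[0,0,-0.05]],[0.8,[7,90,0],[0,0,-0.05]],[0.8,[7,90,0],[0,0,-0.05]],[0.8,[7,90,0],[0,0,-0.05]]]}}

```text
time: 55.6
ee_pos: [0.5553, 0.4038, 0.1834]
tcp_rot: [180.0, 0.1, 75.7]
wrist_force: [0.2, -1.5, -0.2]
opening: 0.0686
grasp_force: 0.0
```

Run:
```python
from seg import *
o=bot.get_obs();print(o['time'],o['ee_pos'],o['tcp_rot'],o['q'])
im,d,P=cam('wrist');X=pts(d,P);save(im,'w13.png');np.savez('/tmp/w13',im=im,d=d,**P)
k=(X[...,2]>.028)&(X[...,2]<.042)&(abs(X[...,0]-.556)<.06)&(abs(X[...,1]-.411)<.06)&(im.max(2)<90)&(d>0);v,u=np.nonzero(k);print(len(u))
if len(u):
    W=np.array([ray(P,a,b,.036)[:2]*1e3 for a,b in zip(u,v)]).astype(np.float32);print(u.mean(),v.mean(),W.mean(0),cv2.minEnclosingCircle(W))
f=(abs(X[...,2]-.0118)<.003)&(abs(X[...,0]-.556)<.12)&(abs(X[...,1]-.411)<.12);W=X[f][:,:2]*1e3;print(len(W),cv2.minEnclosingCircle(W.astype(np.float32)))
```

```text
55.6 [0.55528053 0.40384471 0.18339616] [1.79980984e+02 1.13567940e-01 7.57364819e+01] [ 3.60668027e+01  2.47401816e+01  3.12353144e+01  9.65704113e+01
 -8.71344549e-02  1.40330359e+02]
560
281.4107142857143 178.7017857142857 [557.606 417.158] ((557.5112915039062, 417.1390075683594), 14.360797882080078)
18792 ((557.0604858398438, 416.294189453125), 88.13807678222656)
```

Request:
{"api": "step_arm", "payload": {"targets": [[0.8,[2.2,13,-45],[0,0,0]],[0.7,[2.2,13,-90],[0,0,0]],[0.6,[2.2,13,-135],[0,0,0]],[0.6,[2.2,13,-170],[0,0,0]],[0.6,[2.2,13,-184],[0,0,0]],[0.6,[2.2,13,-184],[0,0,0]],[0.6,[2.2,13,-184],[0,0,0]],[0.6,[2.2,13,-184],[0,0,0]]]}}

```text
time: 56.45
ee_pos: [0.5593, 0.4179, 0.0021]
tcp_rot: [179.8, -0.1, 75.7]
wrist_force: [-0.5, 0.8, 0.6]
opening: 0.0513
grasp_force: 0.0
```

Request:
{"api": "step_arm", "payload": {"targets": [[0.6,[-1.8,-1.1,-6],[0,0,0]],[0.6,[-1.8,-1.1,-9],[0,0,0]],[0.6,[-1.8,-1.1,-9],[0,0,0]]]}}

```text
time: 56.75
ee_pos: [0.5559, 0.416, -0.0104]
tcp_rot: [-180.0, 0.1, 75.7]
wrist_force: [0.6, 0.7, -0.1]
opening: 0.0513
grasp_force: 0.0
```

Request:
{"api": "step_arm", "payload": {"targets": [[0.4,[0,0,0],[0,0,0]],[0.3,[0,0,0],[0,0,0]],[0.2,[0,0,0],[0,0,0]],[0.1,[0,0,0],[0,0,0]],[0.1,[0,0,0],[0,0,0]],[0.1,[0,0,0],[0,0,0]]], "force": 80}}

```text
time: 57.35
ee_pos: [0.5565, 0.4162, -0.0094]
tcp_rot: [179.9, 0.1, 75.7]
wrist_force: [0.5, -1.8, 5.0]
opening: 0.0252
grasp_force: 78.6
```

Request:
{"api": "step_arm", "payload": {"targets": [[0.1,[0,0,8],[0,0,0]],[0.1,[0,0,30],[0,0,0]],[0.1,[0,0,70],[0,0,0]],[0.1,[0,0,115],[0,0,0]],[0.1,[0,0,155],[0,0,0]],[0.1,[0,0,170],[0,0,0]],[0.1,[-2,-30,170],[0,0,0]],[0.1,[-4,-70,170],[0,0,0]]]}}

```text
time: 58.15
ee_pos: [0.5517, 0.3468, 0.1595]
tcp_rot: [-180.0, 0.1, 75.8]
wrist_force: [0.1, 0.4, -3.0]
opening: 0.0257
grasp_force: 79.3
```

Request:
{"api": "step_arm", "payload": {"targets": [[0.1,[-3,-45,0],[0,0,0]],[0.1,[-6,-90,0],[0,0,0]],[0.1,[-8,-135,0],[0,0,0]],[0.1,[-11,-180,0],[0,0,0]],[0.1,[-14,-225,0],[0,0,0]],[0.1,[-17,-270,0],[0,0,0]],[0.1,[-19,-315,0],[0,0,0]],[0.1,[-22,-360,0],[0,0,0]]]}}

```text
time: 58.95
ee_pos: [0.5293, -0.0154, 0.1598]
tcp_rot: [-180.0, 0.1, 75.7]
wrist_force: [0.9, 0.2, -3.0]
opening: 0.0257
grasp_force: 79.3
```

Request:
{"api": "step_arm", "payload": {"targets": [[0.1,[-3,-45,0],[0,0,0]],[0.1,[-6,-90,0],[0,0,0]],[0.1,[-8,-135,0],[0,0,0]],[0.1,[-11,-180,0],[0,0,0]],[0.1,[-14,-225,0],[0,0,0]],[0.1,[-17,-270,0],[0,0,0]],[0.1,[-19,-310,0],[0,0,0]],[0.1,[-22,-340,0],[0,0,0]]]}}

```text
time: 59.75
ee_pos: [0.5073, -0.356, 0.1593]
tcp_rot: [-179.9, 0.1, 75.6]
wrist_force: [0.6, 0.9, -3.0]
opening: 0.0257
grasp_force: 79.3
```

Request:
{"api": "step_arm", "payload": {"targets": [[0.1,[0,-7,-15],[0,0,0]],[0.1,[0,-7,-30],[0,0,0]],[0.1,[0,-7,-35],[0,0,0]],[0.1,[0,-7,-35],[0,0,0]],[0.1,[0,-7,-35],[0,0,0]],[0.1,[0,-7,-35],[0,0,0]]]}}

```text
time: 60.35
ee_pos: [0.5086, -0.3606, 0.126]
tcp_rot: [179.9, 0.1, 75.7]
wrist_force: [0.5, 0.4, -2.6]
opening: 0.0257
grasp_force: 79.4
```

Run:
```python
from seg import *
o=bot.get_obs();print(o['ee_pos'])
im,d,P=cam('wrist');X=pts(d,P);np.savez('/tmp/w14',im=im,d=d,**P)
zt=o['ee_pos'][2]+.0204
f=(abs(X[...,2]-zt-.0006)<.006)&(np.hypot(X[...,0]-.509,X[...,1]+.36)<.1)&(im.min(2)>70);v,u=np.nonzero(f)
p=X[f];pl=np.linalg.lstsq(np.c_[p[:,:2]-[.509,-.36],np.ones(len(p))],p[:,2],rcond=None)[0];print(len(u),'slope',np.rad2deg(pl[:2]),pl[2],zt)
g=f.astype(np.uint8);cs=max(cv2.findContours(g,cv2.RETR_EXTERNAL,cv2.CHAIN_APPROX_NONE)[0],key=cv2.contourArea)[:,0]
W=np.array([ray(P,a,b,zt)[:2]*1e3 for a,b in cs]);r=np.hypot(W[:,0]-509,W[:,1]+360);W=W[(r>82)&(r<95)]
q=np.linalg.lstsq(np.c_[2*W,np.ones(len(W))],(W**2).sum(1),rcond=None)[0];print(len(W),q[:2],np.sqrt(q[2]+q[:2]@q[:2]))
```

```text
[ 0.50862505 -0.36056079  0.12599666]
57945 slope [-0.03238317  0.04922207] 0.14736694212409962 0.1463966576576051
629 [ 507.7244469  -360.00544807] 87.7979723684801
```

Request:
{"api": "step_arm", "payload": {"targets": [[0.1,[0.8,0,-8],[0,0,0]],[0.1,[0.8,0,-16],[0,0,0]],[0.1,[0.8,0,-23],[0,0,0]],[0.1,[0.8,0,-26],[0,0,0]],[0.1,[0.8,0,-26],[0,0,0]],[0.1,[0.8,0,-26],[0,0,0]]]}}

```text
time: 61.0
ee_pos: [0.509, -0.3609, 0.0991]
tcp_rot: [180.0, 0.1, 75.7]
wrist_force: [-0.2, -1.1, -2.7]
opening: 0.0256
grasp_force: 79.4
```

Request:
{"api": "step_arm", "payload": {"targets": [[0.1,[0,0,-1],[0,0,0]],[0.1,[0,0,-2],[0,0,0]],[0.1,[0,0,-3],[0,0,0]],[0.1,[0,0,-3],[0,0,0]]]}}

```text
time: 61.4
ee_pos: [0.5091, -0.361, 0.0966]
tcp_rot: [180.0, 0.1, 75.7]
wrist_force: [-0.6, 0.3, 0.8]
opening: 0.0256
grasp_force: 79.5
```

Seated at the predicted height. I'll release, retreat and verify.

Request:
{"api": "step_arm", "payload": {"targets": [[0.3,[0,0,-0.3],[0,0,0]],[0.5,[0,0,-0.3],[0,0,0]],[0.6,[0,0,-0.3],[0,0,0]],[0.6,[0,0,10],[0,0,0]],[0.6,[0,0,50],[0,0,0]],[0.6,[0,0,90],[0,0,0]],[0.6,[0,0,130],[0,0,0]],[0.6,[-40,-10,140],[0,0,0]]]}}

```text
time: 62.2
ee_pos: [0.4725, -0.3712, 0.2408]
tcp_rot: [179.6, 0.2, 75.9]
wrist_force: [-0.3, -0.8, -0.5]
opening: 0.051
grasp_force: 0.0
```

Request:
{"api": "step_arm", "payload": {"targets": [[0.6,[-40,-20,0],[0,0,0]],[0.6,[-80,-40,0],[0,0,0]],[0.6,[-120,-60,0],[0,0,0]],[0.6,[-120,-60,0],[0,0,0]],[0.6,[-120,-60,0],[0,0,0]]]}}

```text
time: 62.7
ee_pos: [0.3483, -0.4314, 0.2369]
tcp_rot: [179.9, 0.1, 75.6]
wrist_force: [0.9, 0.8, 1.0]
opening: 0.0514
grasp_force: 0.0
```

Run:
```python
from seg import *
for n in ('scene','top'):
    im,d,P=cam(n);X=pts(d,P)
    f=(abs(X[...,2]-.117)<.008)&(np.hypot(X[...,0]-.509,X[...,1]+.36)<.085)&(np.hypot(X[...,0]-.509,X[...,1]+.36)>.03)&(d>0)&(im.min(2)>60)
    p=X[f];pl=np.linalg.lstsq(np.c_[p[:,:2]-[.509,-.36],np.ones(len(p))],p[:,2],rcond=None)[0];print(n,len(p),'slope',np.rad2deg(pl[:2]).round(2),pl[2])
    if n=='scene': s=im
    else: t=im
a=cv2.resize(t[60:330,90:450],(400,300));b=cv2.resize(s[90:360,70:430],(400,300));save(np.hstack([a,b]),'fin.png')
```

```text
scene 1730 slope [-0.18 -0.16] 0.11701654828799143
top 2233 slope [0.09 0.06] 0.11699113489135053
```

View pics/fin.png

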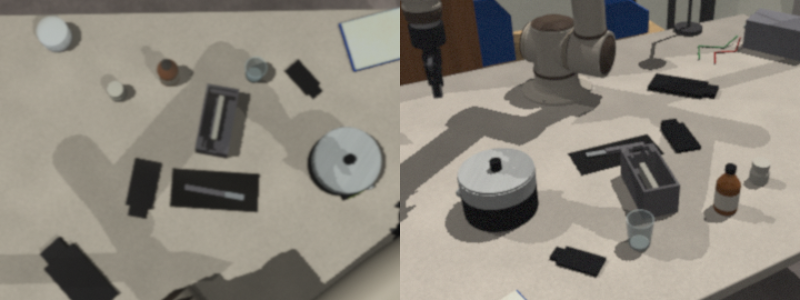

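The final view shows the cover flat on the bowl (347,160), the lid flat on the bench (143,187), the bar on its mat (213,191), the case empty and the bystanders in place.

```bash
python3 -c "
from workcell import bot
print(bot.job_done())"
```

```text
the job is handed in; nothing more can be done
None
```

The job is done and handed in at about 63 s: the lid was pried off and laid flat on the bench, all four tiles sit level and within 1 mm of centre on their pedestals, the cover is seated level on the rim, the bar is back on its mat, and the bottle, beaker and jar look undisturbed.

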